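Pack the sample carrier and put its dust cover on

ROBOT

A 7-joint arm with a two-finger parallel gripper is mounted at the origin on a cart in front of the work surface, level with it; the furniture and walls round the work are solid. World frame = base frame: x ahead of the robot, y to its left, z up, the work surface at z = 0. Lengths are in m, angles in rad, forces in N, time in s.
With the tool pointing down it reaches from about 0.425 to 0.95 m from the base axis. Payload 4.7 kg.
Tool frame: the origin (TCP) lies midway between the tips of the shut fingers; the grasp point (between the pads) lies 19 mm behind it; z points along the fingers, y is the line along which they close (so a half turn about z gives the same grasp; the last joint's range is limited). The gripper opens to 85 mm and grips with 20 to 120 N. Pads are 22 mm wide; open, the fingers measure 114 mm over their backs; the gripper's body (76 mm by 85 mm) begins 54 mm behind the grasp point. The pads swing forward as they close: fully open they stand 13 mm farther back than shut.
Start: joints at [-1.355, 0.469, -0.049, 1.532, 0.024, 1.141, -0.082], TCP at [0.164, 0.655, 0.231] pointing down, gripper open.
Joint ranges: [-2.59, 2.59], [-0.33, 1.99], [-1.39, 1.29], [0.1, 2.45], [-1.04, 4.18], [0.21, 1.99], [-2.66, 2.66]. Speed limits (rad/s): [2.57, 2.57, 3.14, 3.14, 3.14, 3.14, 3.14].

INTERFACE

Orientations are given as a unit quaternion [w, x, y, z].
In Python, from rig import manip, cams gives the robot as it stands.
- The arm moves only by the tool send_rows, never from a script. Its argument "motion" is a list of rows, each an object with "twist": the turn, a rotation vector about the tool's x, y, z in rad, a list of three; "offset": the shift along the tool's x, y, z in mm, a list of three; "gripper": the opening, from 0 (shut) to 1 (fully open). A call has 1 to 8 rows; each row is the pose to reach, as a shift and turn from the pose commanded when the call began, along the tool's axes at that moment; what a row does not reach only later rows make up. A row lasts 1/12 s, in which the tool goes at most 41.7 mm and 7.16 degrees, less where a joint would pass 70% of its speed; a pose out of reach is approached as far as the arm can. A call with a gripper value outside its range is refused whole. The fingers move at their own pace and stop on an object; "grip_force" is the grip in N (left out, the last holds). Time passes only in rows, so rows that repeat a pose let the fingers close. It gives the time, the measured TCP pose, the force, the opening and the grip force at its end, in the units of the state.
- manip.get_state(): the state, without advancing time (a new reading comes with each control period).
- cams.camera(name): name is "scene" or "side" or "wrist"; returns (picture, depth): 420x560x3 uint8, red, green, blue; 420x560 float32, m along the optical axis (not along the pixel's ray), 0 where there is no reading.
- cams.camera_info(name): a dict with "fov_y" (degrees; the focal length in pixels is half the picture's height over the tangent of half this angle, whatever the lens; pixels are square), "cx", "cy" (the principal point, pixels), "cam_to_world" (4x4, takes a point from camera to world coordinates). Camera axes: x right, y down, z forward; pixel columns grow to the right and rows downward; lengths in m; the calibration is good to about 2 mm. The wrist camera is an equidistant fisheye: a pixel r from the principal point sees the ray r / f radians off the axis. A picture is of the moment at which its call begins: read the wrist's pose just before it. camera_info takes no time and is no camera call; for the wrist camera it gives the pose at the moment of the call.
- manip.hand_in(): hands the job in; it is judged then, once.
The state is a dict: "time_s": time; "joint_positions": joint angles; "joint_velocities": joint speeds; "joint_efforts": joint torques, N m; "tcp_pos": TCP position; "eef_rot": TCP orientation; "contact_force": force on the tool from outside, world axes, zero at the start; "ft_torque": the same for the moment, N m; "finger_gap": finger opening in m; "grasp_force": force on a finger pad.
Only numpy, scipy, OpenCV 4.12 (cv2) and the standard library are available. Lean on these libraries where they do the work, as an engineer would, in place of code of your own. Each camera call takes 0.05 s, during which the arm holds its last target. There are 200 camera calls.

TASK

Pack the sample carrier for the walk to the next lab: stand the black-capped vial upright in the black well block and the white-capped vial upright in the white well block, lay the black chip box flat in the blue seat between its corner stops, and then set the clear dust cover over all three, resting flat on the tray inside its rim. The blue-capped vial and the white chip box are not part of this batch: leave them where they are.

Things in the scene. Friction and masses are not known exactly. Their poses are not given: they have to be found in the camera images.
- carrier: Low light-grey tray (fixed) 230 x 106 x 10 mm, long side = its x. Origin: centre of its underside, on the table; z up. Floor top 3 mm and rim top 10 mm above the origin; rim 4 mm thick. On the floor three fixed blocks in a row along x, 62 mm apart, the middle one at the tray's centre, in any order. A gutter 19 mm wide lies between blocks (184 x 60 mm) and rim: the cover's walls stand there.
- black_well: Black plastic block, 60 x 60 x 22 mm, with a round upright hole 31 mm wide in the middle, its edge bevelled 3 mm. Place of the black-capped vial. Origin: centre of its underside, 3 mm above the table; the hole's floor is 3 mm and its mouth 22 mm above the origin. Axes as the carrier's.
- white_well: White plastic block, otherwise the same as black_well: 60 x 60 x 22 mm, hole 31 mm wide, its floor 3 mm and its mouth 22 mm above the origin. Place of the white-capped vial. Axes as the carrier's.
- blue_seat: Blue seat, 60 x 60 mm: flat platform 10 mm high, at each corner an angle-shaped stop 8 mm higher, 54 mm clear between stops. Place of the black chip box, sides parallel to the carrier's (any quarter turn). All sides are open over 34 mm between the stops; on those facing along the carrier's y fingers have free room. Origin: centre of its underside, 3 mm above the table. Axes as the carrier's.
- cover: Loose clear hood with black edges, open below, some 0.25 kg, 206 x 82 x 60 mm, long side = its x; walls and top 3 mm thick. On top, in the middle, a black bar grip along x, 78 mm long, 12 wide, 14 high, its middle 81 mm above the origin, on two 12 mm posts 66 mm apart. Origin: centre of its lower edge, z up. Fits over the blocks with about 8 mm of play to blocks and rim, either way round.
- black_vial: Loose clear glass vial with a black screw cap, 23 mm diameter, 50 mm tall, about 15 g, standing. Origin: centre of its underside; z up along its axis. The fingers hold it between 0 and 42 mm above the origin.
- white_vial: Loose clear glass vial with a white screw cap, 23 mm diameter, 50 mm tall, about 15 g, standing. Origin: centre of its underside; z up along its axis. The fingers hold it between 0 and 42 mm above the origin.
- chip_box: Loose flat square chip box, black base, dark grey through its clear lid, with a small white label; 46 x 46 x 16 mm, about 30 g, lying flat. Origin: centre of its underside; x and y parallel to its sides, z up.
- blue_vial: Look-alike that stays: loose clear glass vial with a blue screw cap, 23 mm diameter, 50 mm tall. Origin: centre of its underside.
- white_box: Look-alike that stays: loose flat white square chip box with clear lid, 46 x 46 x 15 mm. Origin: centre of its underside.
There are look-alikes about, which are no part of the job. What is shaped like the white_vial but pink is not meant.

How it is judged:
On the way, in this order (a step that is already met when the one before it is completed fails the run):
1. both vials stand in their own wells and the chip box lies in the blue seat (horizontal distance between black_vial and black_well below 0.01 m and z of black_vial in the frame of black_well between 0 and 0.006 m and angle between each of black_vial, white_vial, chip_box's own z axis and vertical below 0.12 rad and horizontal distance between white_vial and white_well below 0.01 m and z of white_vial in the frame of white_well between 0 and 0.006 m and horizontal distance between chip_box and blue_seat below 0.01 m and z of chip_box in the frame of blue_seat between 0.007 and 0.013 m), for 0.2 s.
2. the cover stands over them on the tray (horizontal distance between cover and carrier below 0.014 m and z of cover in the frame of carrier between 0 and 0.006 m and angle between cover's own z axis and vertical below 0.03 rad and angle between the x axis of cover and the x axis of carrier, either way round below 0.2 rad), for 0.2 s.
At the end, for the whole second after the job is handed in: Each vial upright on the floor of its own well and the black chip box flat on the blue seat (10 mm, 3 mm in height, 0.12 rad); cover over them, flat on the tray's floor (14 mm, 3 mm in height, 0.03 rad); all at rest; blue-capped vial and white box within 20 mm of their starts (all of step 1 and all of step 2 and linear speed of each of cover, black_vial, white_vial, chip_box below 0.02 m/s and distance of each of blue_vial, white_box from where it was at the start of the episode below 0.02 m); the robot touches nothing.
It fails at once if the blue-capped vial is moved by more than 20 mm (distance of blue_vial from where it was at the start of the episode above 0.02 m).
It fails at once if the white chip box is moved by more than 20 mm (distance of white_box from where it was at the start of the episode above 0.02 m).
It also fails if it takes over 106 s, if anything falls off the work surface, if the arm or the gripper's body presses on something with over 40 N, if the wrist force passes 120 N, or if a joint passes its speed limit or range.

## Working session

There is one attempt and no reset: what is moved stays moved. The work goes in short steps, Python scripts to look and compute and a tool call to move; the robot and the scene stay as the last step left them, time stands still between calls to the robot, and variables do not carry over. Pictures are saved under pics/ and viewed, at most 14 in all, crops included, and the job is handed in when it is done.

Besides the shell and the picture viewer there is one more tool, called after "Request:" as name(argument=value, ...) on one line, values as JSON. send_rows: Moves the arm, as the interface text tells. Its arguments: {"type":"object","properties":{"motion":{"type":"array"},"grip_force":{"type":"number"}},"required":["motion"]}

```bash
ls; mkdir -p pics
python3 - <<'E'
from rig import manip,cams
import cv2,numpy as np
s=manip.get_state();print({k:np.round(v,3).tolist() for k,v in s.items()})
for n in ["scene","side","wrist"]:
    i=cams.camera_info(n);print(n,i["fov_y"],i["cx"],i["cy"],np.round(i["cam_to_world"],3).tolist())
    p,d=cams.camera(n);np.savez(f"pics/{n}0.npz",p=p,d=d,T=i["cam_to_world"],f=[i["fov_y"],i["cx"],i["cy"]])
    cv2.imwrite(f"pics/{n}0.png",p[...,::-1])
E
```

```text
pics
{'time_s': 0.0, 'joint_positions': [-1.355, 0.469, -0.049, 1.534, 0.024, 1.141, -0.082], 'joint_velocities': [-0.001, -0.001, -0.001, -0.0, -0.003, 0.001, -0.0], 'joint_efforts': [0.0, -51.03, -0.047, -23.771, 0.011, 0.007, 0.0], 'tcp_pos': [0.163, 0.654, 0.23], 'eef_rot': [-0.0, 0.122, 0.993, -0.001], 'contact_force': [-0.455, -0.574, -0.68], 'ft_torque': [-0.019, -0.026, 0.027], 'grasp_force': 0.0, 'finger_gap': 0.085}
scene 47.45060316207088 283.2597993815489 204.10853154037633 [[0.685, -0.434, 0.585, -0.009], [-0.729, -0.423, 0.538, -0.432], [0.014, -0.795, -0.606, 0.59], [0.0, 0.0, 0.0, 1.0]]
side 42.15256145896524 283.47344409370515 216.77180052521834 [[0.907, -0.155, 0.391, 0.064], [-0.421, -0.351, 0.836, -0.952], [0.007, -0.923, -0.384, 0.492], [0.0, 0.0, 0.0, 1.0]]
wrist 65.70646984690485 277.07749901757774 205.32587898906294 [[0.241, 0.921, 0.307, 0.084], [0.97, -0.228, -0.078, 0.674], [-0.002, 0.317, -0.949, 0.373], [0.0, 0.0, 0.0, 1.0]]
```

View pics/scene0.png

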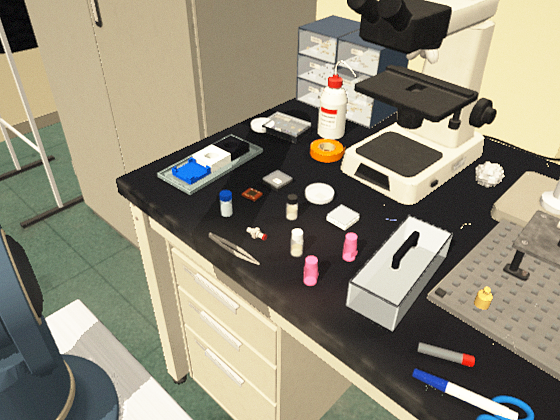

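View pics/side0.png

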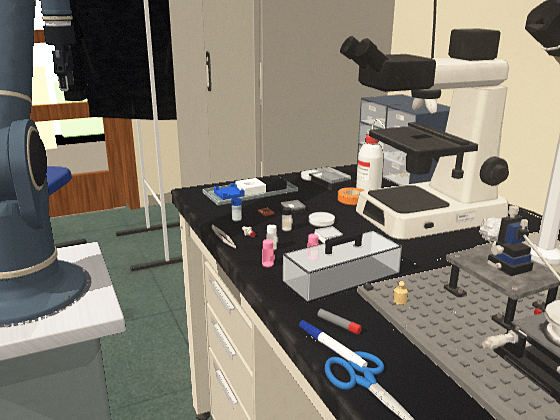

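The scene view shows: carrier at about (210,162) with blue seat (190,172), white well (212,157) and black well (233,145). The vials are blue-capped (226,203), black-capped (291,207), white-capped (297,242) and pink (311,270) and (350,247). The dark-grey box is at (277,179), the white box at (343,216) and the cover at (400,270). The side view agrees.

Possible mix-ups:
- **White vial:** (297,242), against the pinks at (311,270) and (350,247).
- **Black vial:** (291,207), against the blue-capped one at (226,203).
- **Chip box:** (277,179), against the white box (343,216), the brown chip (252,194) and the grey tray (287,126).

I'll check these choices in one crop.

```bash
cat > h.py <<'E'
import numpy as np,cv2
from rig import manip,cams
def load(n): z=np.load(f"pics/{n}.npz");return z["p"],z["d"],z["T"],z["f"]
def rays(uv,T,f,fish=False):
    uv=np.atleast_2d(uv).astype(float);F=210/np.tan(np.radians(f[0]/2))
    q=(uv-[f[1],f[2]])/F
    if fish:
        r=np.linalg.norm(q,axis=1,keepdims=True)+1e-12;c=np.c_[q/r*np.sin(r),np.cos(r)]
    else: c=np.c_[q,np.ones(len(q))]
    return c@T[:3,:3].T,T[:3,3]
def onplane(uv,z,T,f,fish=False):
    d,o=rays(uv,T,f,fish);return o+d*((z-o[2])/d[:,2])[:,None]
def cloud(d,T,f):
    v,u=np.mgrid[:420,:560];r,o=rays(np.c_[u.ravel(),v.ravel()],T,f)
    return (o+r*d.ravel()[:,None]).reshape(420,560,3)
E
python3 - <<'E'
from h import *
p,d,T,f=load("scene0");P=cloud(d,T,f)
for n,(u,v) in dict(blue=(190,172),white=(212,157),black=(233,143),bluev=(226,194),blackv=(292,199),whitev=(297,233),chip=(277,179),wbox=(343,216),table=(270,230),barmid=(407,250),cov=(375,285),pink1=(311,260),pink2=(350,238)).items():
    print(n,np.round(P[v,u],3),p[v,u])
cv2.imwrite("pics/crop1.png",cv2.resize(p[120:330,150:460,::-1],None,fx=2.55,fy=2.55,interpolation=cv2.INTER_CUBIC))
E
```

```text
blue [0.49  0.305 0.013] [ 29 130 246]
white [0.568 0.325 0.009] [252 249 238]
black [0.632 0.323 0.02 ] [28 29 31]
bluev [0.457 0.146 0.053] [  9  84 185]
blackv [0.535 0.047 0.05 ] [81 77 59]
whitev [ 0.471 -0.023  0.048] [254 254 249]
chip [0.599 0.147 0.017] [255 255 245]
wbox [ 0.598 -0.03   0.016] [247 245 237]
table [0.484 0.055 0.   ] [57 53 48]
barmid [ 0.528 -0.201  0.084] [24 17 20]
cov [ 0.452 -0.197  0.061] [225 224 207]
pink1 [ 0.434 -0.087  0.052] [255 185 211]
pink2 [ 0.523 -0.099  0.05 ] [255 189 220]
```

View pics/crop1.png

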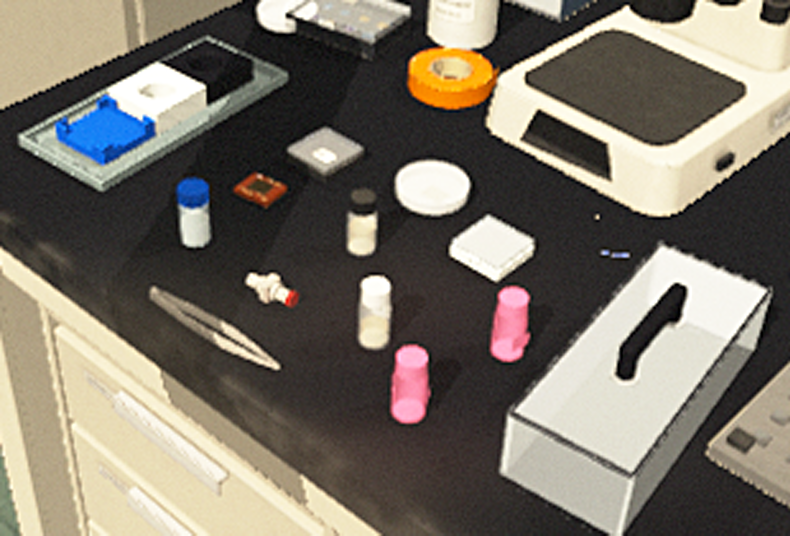

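View pics/wrist0.png

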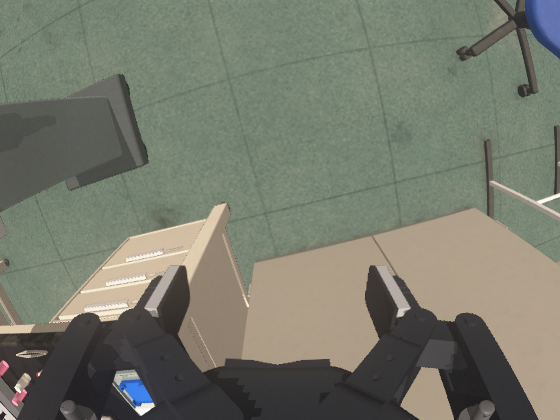

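The crop confirms it: white cap (375,290), black cap (362,205), pinks clearly pink, blue cap (195,195). The grey box with the label is at (325,150) and the white box at (492,247). In the wrist view, the arm is beside the table, over the floor. Now for precise measurements.

```bash
cat > meas.py <<'E'
from h import *
def rect(X): 
    r=cv2.minAreaRect(X[:,:2].astype(np.float32)*1000);return np.round(r[0],1),np.round(r[1],1),round(r[2],1)
C={}
for n in ["scene0","side0"]:
    p,d,T,f=load(n);P=cloud(d,T,f);ok=(d>0);hsv=cv2.cvtColor(p,cv2.COLOR_RGB2HSV)
    C[n]=(P,ok,hsv)
    def near(x,y,r,lo,hi): 
        m=ok&(np.hypot(P[...,0]-x,P[...,1]-y)<r)&(P[...,2]>lo)&(P[...,2]<hi);return m
    for k,(x,y) in dict(bluev=(.457,.146),blackv=(.535,.047),whitev=(.471,-.023)).items():
        m=near(x,y,.03,.044,.06);X=P[m]
        b=near(x,y,.03,.01,.06);Y=P[b]
        if len(X)>5: print(n,k,"top",len(X),np.round(X.mean(0),4),rect(X),"allbody",rect(Y))
    for k,(x,y,lo,hi) in dict(chip=(.599,.147,.011,.03),wbox=(.598,-.03,.011,.03),bar=(.528,-.2,.075,.11),cover=(.51,-.2,.05,.07)).items():
        m=near(x,y,.05 if 'b' in k[:2] or k in('chip','wbox') else .14,lo,hi);m=cv2.morphologyEx(m.astype(np.uint8),cv2.MORPH_OPEN,np.ones((2,2)))>0;X=P[m]
        if len(X)>5: print(n,k,len(X),np.round(np.median(X,0),4),rect(X))
    reg=near(.565,.32,.18,-.01,.05)
    m=reg&(hsv[...,0]>98)&(hsv[...,0]<118)&(hsv[...,1]>180)&(hsv[...,2]>120)
    m=m&near(.49,.3,.08,-.01,.05);print(n,"blueseat",m.sum(),rect(P[m]),np.round(P[m].max(0),3))
    m=reg&(hsv[...,2]>190)&(hsv[...,1]<60)&(P[...,2]>.02)&(P[...,2]<.035);print(n,"white top",m.sum(),rect(P[m]) if m.sum() else 0)
    m=reg&(P[...,2]>.02)&(P[...,2]<.035)&(hsv[...,2]<90);print(n,"black top",m.sum(),rect(P[m]) if m.sum() else 0)
    m=reg&(P[...,2]>.006)&(P[...,2]<.035);m=cv2.morphologyEx(m.astype(np.uint8),cv2.MORPH_OPEN,np.ones((2,2)))>0;print(n,"carrier",m.sum(),rect(P[m]))
E
python3 meas.py
```

```text
scene0 bluev top 100 [0.4574 0.1489 0.0491] (array([458.1, 150. ]), array([22.5, 22.9]), 85.2) allbody (array([458.1, 150. ]), array([22.5, 23. ]), 85.2)
scene0 blackv top 82 [0.5387 0.0502 0.0491] (array([540.9,  52.2]), array([23. , 19.1]), 42.3) allbody (array([539.9,  51.4]), array([24.2, 22.2]), 76.1)
scene0 whitev top 98 [ 0.4689 -0.0255  0.0492] (array([470.1, -24.2]), array([20.4, 17.4]), 42.9) allbody (array([469.1, -25. ]), array([22.7, 21.7]), 72.8)
scene0 chip 296 [0.6013 0.1451 0.0154] (array([610.7, 148.9]), array([43.8, 61.6]), 88.5)
scene0 wbox 379 [ 0.6003 -0.0309  0.0152] (array([ 301.4, -209.8]), array([761.1,  60.5]), 31.0)
scene0 bar 326 [ 0.534  -0.1973  0.0866] (array([ 551.4, -194.8]), array([108.3,   9.7]), 5.7)
scene0 cover 4649 [ 0.5119 -0.2039  0.0605] (array([ 324.3, -225.6]), array([760. , 193.4]), 17.4)
scene0 blueseat 544 (array([500.2, 317.8]), array([73.5, 85.4]), 2.9) [0.535 0.362 0.023]
scene0 white top 413 (array([607.1, 345.4]), array([206.3, 202.1]), 38.2)
scene0 black top 309 (array([619., 316.]), array([60.3, 64.8]), 2.1)
scene0 carrier 2728 (
[... 501 characters left out ...]
21.6]), 56.6)
side0 chip 149 [0.6038 0.1421 0.0159] (array([ 351.1, -397.6]), array([1247.2,   55.4]), 65.1)
side0 wbox 229 [ 0.5976 -0.0332  0.0158] (array([559.6, -99.8]), array([221.8,  58.5]), 58.1)
side0 bar 313 [ 0.5372 -0.198   0.0824] (array([ 555.8, -184.2]), array([119.2,  34.4]), 19.1)
side0 cover 2702 [ 0.5183 -0.2121  0.0605] (array([ 293.5, -459.4]), array([1055.8,  256.4]), 51.3)
side0 blueseat 251 (array([494.8, 307. ]), array([62.4, 68.2]), 4.2) [0.527 0.343 0.024]
side0 white top 217 (array([554.6, 311.3]), array([65.6, 68.1]), 7.1)
side0 black top 191 (array([619.1, 315.2]), array([65. , 69.2]), 3.0)
side0 carrier 1637 (array([510.4, 184.7]), array([2425.9,  280.5]), 61.9)
```

```bash
cat >> h.py <<'E'
from scipy.spatial.transform import Rotation as Ro
def goto(x,y,z,yaw,p0=None,R0=None):
    """offset mm / twist from pose (default measured) to a tool-down pose with tool y at world angle yaw (deg, mod 180)"""
    s=manip.get_state();w=s["eef_rot"]
    p0=np.array(s["tcp_pos"] if p0 is None else p0)
    R0=Ro.from_quat([*w[1:],w[0]]) if R0 is None else R0
    best=None
    for a in (yaw,yaw+180):
        c,q=np.cos(np.radians(a)),np.sin(np.radians(a))
        Rt=Ro.from_matrix(np.array([[-q,c,0],[c,q,0],[0,0,-1.]]))
        tw=(R0.inv()*Rt).as_rotvec()
        if best is None or np.linalg.norm(tw)<np.linalg.norm(best[0]): best=(tw,Rt)
    off=R0.inv().apply(np.array([x,y,z])-p0)*1000
    print("offset",np.round(off,1).tolist(),"twist",np.round(best[0],3).tolist(),"rows>=",max(np.linalg.norm(off)/41.7,np.degrees(np.linalg.norm(best[0]))/7.16).round(1),"q",np.round(s["joint_positions"],2).tolist())
    return np.array([x,y,z]),best[1]
E
python3 - <<'E'
from h import *
a=goto(.35,.55,.33,90); goto(.53,.30,.33,90,*a)
E
```

```text
offset [-206.3, -56.3, -99.4] twist [-0.002, -0.0, -0.245] rows>= 5.7 q [-1.35, 0.47, -0.05, 1.53, 0.02, 1.14, -0.08]
offset [-180.0, -250.0, 0.0] twist [0.0, 0.0, 0.0] rows>= 7.4 q [-1.35, 0.47, -0.05, 1.53, 0.02, 1.14, -0.08]
```

Request:
send_rows(motion=[{"twist":[0,0,-0.08],"offset":[-70,-18,-35],"gripper":1},{"twist":[-0.002,0,-0.245],"offset":[-206,-56,-100],"gripper":1},{"twist":[-0.002,0,-0.245],"offset":[-206,-56,-100],"gripper":1},{"twist":[-0.002,0,-0.245],"offset":[-206,-56,-100],"gripper":1},{"twist":[-0.002,0,-0.245],"offset":[-206,-56,-100],"gripper":1},{"twist":[-0.002,0,-0.245],"offset":[-206,-56,-100],"gripper":1},{"twist":[-0.002,0,-0.245],"offset":[-206,-56,-100],"gripper":1}])

```text
time_s: 0.73
tcp_pos: [0.3584, 0.5467, 0.3345]
eef_rot: [0.004, 0.006, 1.0, 0.002]
contact_force: [1.0, 0.2, -0.6]
finger_gap: 0.0855
grasp_force: 0.0
```

Request:
send_rows(motion=[{"twist":[0,0,0],"offset":[-180,-250,0],"gripper":1},{"twist":[0,0,0],"offset":[-180,-250,0],"gripper":1},{"twist":[0,0,0],"offset":[-180,-250,0],"gripper":1},{"twist":[0,0,0],"offset":[-180,-250,0],"gripper":1},{"twist":[0,0,0],"offset":[-180,-250,0],"gripper":1},{"twist":[0,0,0],"offset":[-180,-250,0],"gripper":1},{"twist":[0,0,0],"offset":[-180,-250,0],"gripper":1},{"twist":[0,0,0],"offset":[-180,-250,0],"gripper":1}])

```text
time_s: 1.4
tcp_pos: [0.5334, 0.2939, 0.3305]
eef_rot: [0.001, 0.004, 1.0, -0.001]
contact_force: [-0.2, -0.5, 0.4]
finger_gap: 0.0854
grasp_force: 0.0
```

Request:
send_rows(motion=[{"twist":[0,0,0],"offset":[0,0,0],"gripper":1},{"twist":[0,0,0],"offset":[0,0,0],"gripper":1},{"twist":[0,0,0],"offset":[0,0,0],"gripper":1}])

```text
time_s: 1.65
tcp_pos: [0.5287, 0.3023, 0.3304]
eef_rot: [-0.001, -0.001, 1.0, 0.001]
contact_force: [-0.8, -0.0, -0.1]
finger_gap: 0.0853
grasp_force: 0.0
```

```bash
cat >> h.py <<'E'
def snap(n,tag):
    i=cams.camera_info(n);p,d=cams.camera(n)
    np.savez(f"pics/{tag}.npz",p=p,d=d,T=i["cam_to_world"],f=[i["fov_y"],i["cx"],i["cy"]])
    cv2.imwrite(f"pics/{tag}.png",p[...,::-1]);return load(tag)
E
python3 -c "
from h import *
snap('wrist','w1')"
```

```text
(no output)
```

View pics/w1.png

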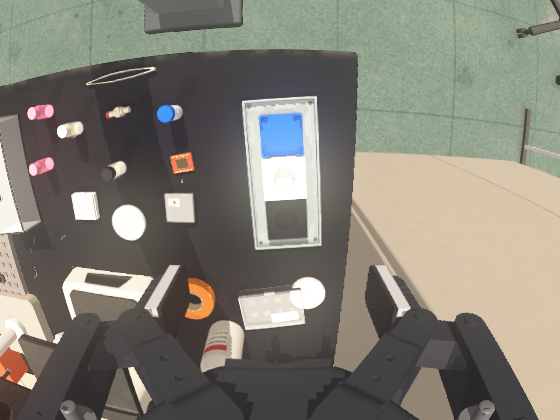

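The wrist view shows the carrier at (283,172) with blue seat (281,136), white well hole (285,177) and black well hole (289,219). The chip box is at (180,207), black vial (113,170), white vial (70,130) and blue vial (169,113).

Run:
```python
from h import *
p,d,T,f=load("w1");hsv=cv2.cvtColor(p,cv2.COLOR_RGB2HSV)
v,u=np.mgrid[:420,:560]
def rect(m,z,nm):
    n,l,st,c=cv2.connectedComponentsWithStats(m.astype(np.uint8));k=1+np.argmax(st[1:,4])
    cn,_=cv2.findContours((l==k).astype(np.uint8),0,1);q=max(cn,key=cv2.contourArea)[:,0]
    X=onplane(q,z,T,f,True);r=cv2.minAreaRect((X[:,:2]*1000).astype(np.float32))
    print(nm,"n",st[k,4],"px",np.round(c[k]),"ctr",np.round(r[0],1),"size",np.round(r[1],1),"ang",round(r[2],1))
box=lambda a,b,c,e:(u>a)&(u<b)&(v>c)&(v<e)
rect(box(250,310,100,170)&(hsv[...,0]>98)&(hsv[...,0]<125)&(hsv[...,1]>120),.019,"blue")
rect(box(255,312,145,210)&(hsv[...,1]<60)&(hsv[...,2]>215),.025,"white")
rect(box(262,312,195,243)&(hsv[...,2]<70),.025,"black")
rect(box(235,330,90,255)&(hsv[...,2]>75),.010,"carrier")
rect(box(160,200,185,228)&(hsv[...,2]>75),.016,"chip")
rect(box(65,105,185,228)&(hsv[...,2]>120),.015,"wbox")
for n,c in dict(carr=[(242,98),(316,97),(321,246),(256,249)]).items(): print(np.round(onplane(c,.01,T,f,True)*1000,1).tolist())
# depth cloud for fish: depth along optical axis
q,o=rays(np.c_[u.ravel(),v.ravel()],T,f,True);cz=q@T[:3,2];P=(o+q*(d.ravel()/cz)[:,None]).reshape(420,560,3)
for n,(a,b) in dict(table=(220,200),chip=(182,208),white=(270,165),blue=(281,136),carrim=(280,98)).items(): print(n,np.round(P[b,a]*1000,1))
crop=cv2.resize(p[85:260,150:330,::-1],None,fx=3.4,fy=3.4,interpolation=cv2.INTER_CUBIC);cv2.imwrite("pics/crop2.png",crop)
```

```text
blue n 1729 px [281. 134.] ctr [494.8 308. ] size [59.4 58.9] ang 4.1
white n 2687 px [283. 178.] ctr [555.6 312.1] size [92.6 80.5] ang 0.1Traceback (most recent call last):
  File "<stdin>", line 12, in <module>
  File "<stdin>", line 5, in rect
    return _wrapfunc(a, 'argmax', axis=axis, out=out, **kwds)
    return bound(*args, **kwds)
ValueError: attempt to get argmax of an empty sequence
```

Run:
```python
from h import *
p,d,T,f=load("w1");hsv=cv2.cvtColor(p,cv2.COLOR_RGB2HSV)
v,u=np.mgrid[:420,:560]
print(hsv[215,262:320:4,2],hsv[230,262:320:4,2],hsv[178,244:325:4,2],hsv[207,155:205:3,2])
def rect(m,z,nm):
    n,l,st,c=cv2.connectedComponentsWithStats(m.astype(np.uint8))
    if n<2: print(nm,"none");return
    k=1+np.argmax(st[1:,4])
    cn,_=cv2.findContours((l==k).astype(np.uint8),0,1);q=max(cn,key=cv2.contourArea)[:,0]
    X=onplane(q,z,T,f,True);r=cv2.minAreaRect((X[:,:2]*1000).astype(np.float32))
    print(nm,"n",st[k,4],"px",np.round(c[k]),"ctr",np.round(r[0],1),"size",np.round(r[1],1),"ang",round(r[2],1))
box=lambda a,b,c,e:(u>a)&(u<b)&(v>c)&(v<e)
rect(box(255,312,145,210)&(hsv[...,2]>245),.025,"white")
rect(box(262,312,195,243)&(hsv[...,2]<110),.025,"black")
rect(box(235,330,85,260)&((hsv[...,2]>100)|(hsv[...,1]>120)),.010,"carrier")
rect(box(160,200,185,228)&(hsv[...,2]>95),.016,"chip")
rect(box(65,105,185,228)&(hsv[...,2]>140),.015,"wbox")
print(np.round(onplane([(242,98),(316,97),(321,246),(256,249)],.01,T,f,True)*1000,1).tolist())
q,o=rays(np.c_[u.ravel(),v.ravel()],T,f,True);cz=q@T[:3,2];P=(o+q*(d.ravel()/cz)[:,None]).reshape(420,560,3)
for n,(a,b) in dict(table=(220,200),chip=(182,208),white=(270,165),blue=(281,136)).items(): print(n,np.round(P[b,a]*1000,1))
crop=cv2.resize(p[85:260,150:330,::-1],None,fx=3.4,fy=3.4,interpolation=cv2.INTER_CUBIC);cv2.imwrite("pics/crop2.png",crop)
```

```text
[230 147 108 109 102 104 105 106 104 107 109 135 223 224 192] [229 222  96  97  95  96  98  97  98  97  96  96 233 228 167] [105 173 218 234 235 255 255 255 250 255 255 255 245 255 255 255 231 234
 220 164 115] [ 82  80  79  77 238 231 228 231 230 230 229 227 227  97  74  75  79]
white n 1852 px [284. 178.] ctr [555.6 312.3] size [63.  62.1] ang 3.9
black n 988 px [286. 225.] ctr [625.7 317.1] size [45.  57.7] ang 2.1
carrier n 11468 px [284. 169.] ctr [557.  311.3] size [232.3 136.5] ang 2.7
chip n 880 px [179. 207.] ctr [603.7 152.8] size [47.9 47.4] ang 89.7
wbox n 699 px [ 85. 206.] ctr [601.5 -21.3] size [54.3 48.9] ang 89.3
[[442.5, 253.0, 10.0], [440.6, 357.0, 10.0], [669.0, 372.8, 10.0], [674.2, 269.7, 10.0]]
table [595.6 215.2   1.8]
chip [604.1 157.3  15.5]
white [536.5 292.7  25.7]
blue [497.  308.   12.9]
```

View pics/crop2.png

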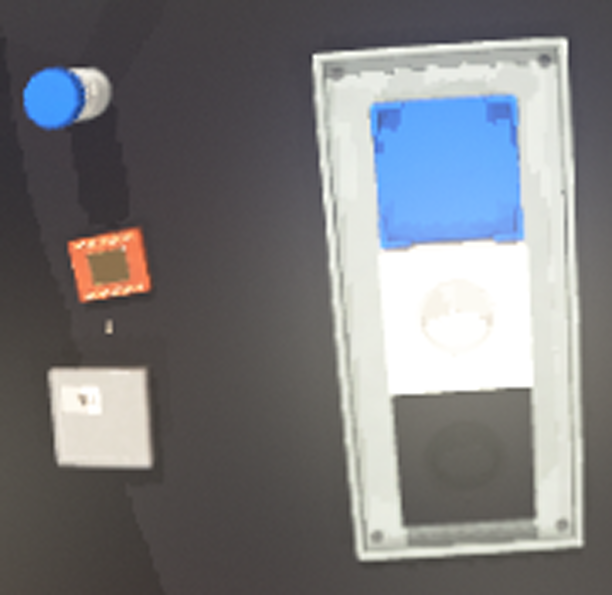

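Crop 2: the carrier is long-side vertical with a slight yaw. The holes are central in the white block (457,315) and black block (465,455), the seat is blue with four corner stops, and the grey chip box (101,417) is nearly axis-aligned. Next I'll refine the chip box and the bar from the fixed cameras.

Run:
```python
from h import *
from scipy.spatial import cKDTree
for n in ["scene0","side0"]:
    p,d,T,f=load(n);P=cloud(d,T,f);ok=d>0
    for k,(x,y,r,lo,hi,ax) in dict(chip=(.603,.149,.045,.010,.025,0),wbox=(.598,-.03,.045,.010,.025,0),bar=(.535,-.197,.06,.085,.095,0),cover=(.53,-.2,.16,.045,.066,0)).items():
        m=ok&(np.hypot(P[...,0]-x,P[...,1]-y)<r)&(P[...,2]>lo)&(P[...,2]<hi)
        X=P[m]; t=cKDTree(X); X=X[[len(a)>=6 for a in t.query_ball_point(X,.008)]]
        rr=cv2.minAreaRect((X[:,:2]*1000).astype(np.float32));print(n,k,len(X),np.round(rr[0],1),np.round(rr[1],1),round(rr[2],1),"zmed",round(np.median(X[:,2]),4))
```

```text
scene0 chip 306 [604.1 151. ] [47.6 48.1] 88.5 zmed 0.0155
scene0 wbox 400 [602.3 -26.4] [47.3 50.3] 89.3 zmed 0.0152
scene0 bar 241 [ 536.  -195.1] [77.6 11.7] 5.3 zmed 0.0879
scene0 cover 5046 [ 517.8 -183.5] [189.2 259.8] 59.5 zmed 0.0604
side0 chip 152 [604.2 150.6] [49.4 45.5] 89.2 zmed 0.016
side0 wbox 234 [601.4 -24.9] [46.7 47.7] 3.2 zmed 0.0156
side0 bar 153 [ 536.7 -195.1] [78.8 13.3] 6.5 zmed 0.0879
side0 cover 3089 [ 516.6 -183.7] [185.6 258.9] 58.9 zmed 0.0603
```

Run:
```python
from h import *
a=goto(.604,.151,.09,89); goto(.604,.151,.001,89,*a)
```

```text
offset [-75.2, -152.7, 240.0] twist [0.003, -0.001, 0.021] rows>= 7.1 q [-0.65, 0.29, 0.08, 1.57, -0.03, 1.28, 1.01]
offset [0.0, 0.0, 89.0] twist [0.0, 0.0, 0.0] rows>= 2.1 q [-0.65, 0.29, 0.08, 1.57, -0.03, 1.28, 1.01]
```

Request:
send_rows(motion=[{"twist":[0.002,0,0.02],"offset":[-75,-152,240],"gripper":0.75},{"twist":[0.002,0,0.02],"offset":[-75,-152,240],"gripper":0.75},{"twist":[0.002,0,0.02],"offset":[-75,-152,240],"gripper":0.75},{"twist":[0.002,0,0.02],"offset":[-75,-152,240],"gripper":0.75},{"twist":[0.002,0,0.02],"offset":[-75,-152,240],"gripper":0.75},{"twist":[0.002,0,0.02],"offset":[-75,-152,240],"gripper":0.75},{"twist":[0.002,0,0.02],"offset":[-75,-152,240],"gripper":0.75},{"twist":[0.002,0,0.02],"offset":[-75,-152,240],"gripper":0.75}])

```text
time_s: 2.37
tcp_pos: [0.6019, 0.1441, 0.0837]
eef_rot: [-0.005, 0.012, 1.0, -0.003]
contact_force: [-0.6, -1.5, -0.8]
finger_gap: 0.0642
grasp_force: 0.0
```

Request:
send_rows(motion=[{"twist":[0,0,0],"offset":[0,0,0],"gripper":0.75},{"twist":[0,0,0],"offset":[0,0,0],"gripper":0.75},{"twist":[0,0,0],"offset":[0,0,0],"gripper":0.75}])

```text
time_s: 2.62
tcp_pos: [0.6055, 0.1523, 0.0922]
eef_rot: [0.001, 0.008, 1.0, 0.001]
contact_force: [-0.1, -0.0, 0.8]
finger_gap: 0.0645
grasp_force: 0.0
```

Run:
```python
from h import *
goto(.604,.151,.001,89); snap("wrist","w2")
```

```text
offset [1.7, -1.6, 91.2] twist [0.002, 0.003, 0.001] rows>= 2.2 q [-0.4, 0.53, 0.12, 1.8, -0.08, 0.82, 1.31]
```

View pics/w2.png

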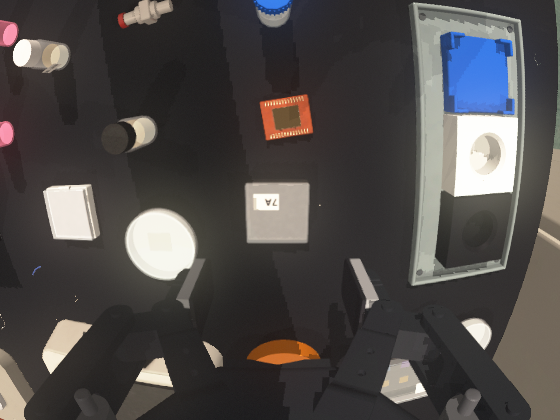

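The wrist view shows the chip box at (278,213) centred between the fingers (195 and 355), with the petri dish edge at 197 clear of the left finger. I'll descend and grip.

Request:
send_rows(motion=[{"twist":[0.002,0,0],"offset":[2,-1,35],"gripper":0.75},{"twist":[0.002,0,0],"offset":[2,-1,65],"gripper":0.75},{"twist":[0.002,0,0],"offset":[2,-1,82],"gripper":0.75},{"twist":[0.002,0,0],"offset":[2,-1,91],"gripper":0.75},{"twist":[0.002,0,0],"offset":[2,-1,91],"gripper":0.75},{"twist":[0.002,0,0],"offset":[2,-1,91],"gripper":0.75}])

```text
time_s: 3.17
tcp_pos: [0.6038, 0.1493, 0.0008]
eef_rot: [0.001, 0.009, 1.0, -0.001]
contact_force: [0.4, -0.3, 1.1]
finger_gap: 0.0643
grasp_force: 0.0
```

Request:
send_rows(motion=[{"twist":[0,0,0],"offset":[0,0,0],"gripper":0.4},{"twist":[0,0,0],"offset":[0,0,0],"gripper":0.4},{"twist":[0,0,0],"offset":[0,0,0],"gripper":0.4},{"twist":[0,0,0],"offset":[0,0,0],"gripper":0.4},{"twist":[0,0,0],"offset":[0,0,0],"gripper":0.4},{"twist":[0,0,0],"offset":[0,0,0],"gripper":0.4}], grip_force=25)

```text
time_s: 3.67
tcp_pos: [0.6045, 0.1489, 0.0016]
eef_rot: [0.002, 0.01, 1.0, -0.0]
contact_force: [-0.3, 0.8, 7.9]
finger_gap: 0.0454
grasp_force: 27.3
```

Run:
```python
from h import *
p,d,T,f=load("w2");hsv=cv2.cvtColor(p,cv2.COLOR_RGB2HSV);v,u=np.mgrid[:420,:560]
def rect(m,z,nm):
    n,l,st,c=cv2.connectedComponentsWithStats(m.astype(np.uint8));k=1+np.argmax(st[1:,4])
    cn,_=cv2.findContours((l==k).astype(np.uint8),0,1);q=max(cn,key=cv2.contourArea)[:,0]
    X=onplane(q,z,T,f,True);r=cv2.minAreaRect((X[:,:2]*1000).astype(np.float32))
    print(nm,"ctr",np.round(r[0],1),"size",np.round(r[1],1),"ang",round(r[2],1))
box=lambda a,b,c,e:(u>a)&(u<b)&(v>c)&(v<e)
rect(box(235,320,170,255)&(hsv[...,2]>105),.016,"chip")
rect(box(430,530,20,125)&(hsv[...,0]>98)&(hsv[...,0]<125)&(hsv[...,1]>120),.019,"blue")
rect(box(430,530,100,200)&(hsv[...,2]>225)&(hsv[...,1]<60),.025,"white")
print("carr corners",np.round(onplane([(414,2),(522,22),(505,268),(412,285)],.01,T,f,True)*1000,1).tolist())
# cap centres
for nm,m in dict(bluev=box(245,300,0,25)&(hsv[...,0]>98)&(hsv[...,0]<125)&(hsv[...,1]>120),blackv=box(95,135,115,155)&(hsv[...,2]<70)).items(): rect(m,.05,nm)
a=goto(.6045,.149,.10,90); b=goto(.494,.3075,.10,94.1,*a); goto(.494,.3075,.0155,94.1,*b)
```

```text
chip ctr [602.9 151.9] size [45.5 46. ] ang 89.1
blue ctr [495. 305.] size [59.9 69.2] ang 3.9
white ctr [556.4 312.7] size [61.3 60.3] ang 4.0
carr corners [[446.0, 253.1, 10.0], [440.8, 359.1, 10.0], [667.0, 372.7, 10.0], [674.3, 268.5, 10.0]]
bluev ctr [469.6 151.4] size [21.8  8.8] ang 88.8
blackv ctr [538.6  52.3] size [28.1 24.4] ang 84.1
offset [-0.3, 0.1, -98.4] twist [-0.0, 0.004, -0.02] rows>= 2.4 q [-0.38, 0.65, 0.1, 1.84, -0.1, 0.65, 1.33]
offset [110.5, 158.5, 0.0] twist [0.0, 0.0, -0.072] rows>= 4.6 q [-0.38, 0.65, 0.1, 1.84, -0.1, 0.65, 1.33]
offset [0.0, 0.0, 84.5] twist [0.0, 0.0, 0.0] rows>= 2.0 q [-0.38, 0.65, 0.1, 1.84, -0.1, 0.65, 1.33]
```

Request:
send_rows(motion=[{"twist":[0,0.003,0],"offset":[0,0,-15],"gripper":0.4},{"twist":[0,0.003,0],"offset":[0,0,-45],"gripper":0.4},{"twist":[0,0.003,-0.02],"offset":[0,0,-80],"gripper":0.4},{"twist":[0,0.004,-0.02],"offset":[0,0,-98],"gripper":0.4},{"twist":[0,0.004,-0.02],"offset":[0,0,-98],"gripper":0.4}])

```text
time_s: 4.08
tcp_pos: [0.6064, 0.1491, 0.103]
eef_rot: [0.003, 0.0, 1.0, 0.001]
contact_force: [0.4, 0.1, -0.2]
finger_gap: 0.0453
grasp_force: 26.5
```

Request:
send_rows(motion=[{"twist":[0,0,-0.03],"offset":[22,32,0],"gripper":0.4},{"twist":[0,0,-0.072],"offset":[45,65,0],"gripper":0.4},{"twist":[0,0,-0.072],"offset":[67,97,0],"gripper":0.4},{"twist":[0,0,-0.072],"offset":[90,130,0],"gripper":0.4},{"twist":[0,0,-0.072],"offset":[103,150,0],"gripper":0.4},{"twist":[0,0,-0.072],"offset":[109,159,0],"gripper":0.4},{"twist":[0,0,-0.072],"offset":[109,159,0],"gripper":0.4},{"twist":[0,0,-0.072],"offset":[109,159,0],"gripper":0.4}])

```text
time_s: 4.75
tcp_pos: [0.4943, 0.3064, 0.0974]
eef_rot: [-0.002, -0.036, 0.999, -0.001]
contact_force: [0.3, -0.3, 0.4]
finger_gap: 0.0452
grasp_force: 26.5
```

Request:
send_rows(motion=[{"twist":[0,0,0],"offset":[0,0,0],"gripper":0.4},{"twist":[0,0,0],"offset":[0,0,0],"gripper":0.4}])

```text
time_s: 4.92
tcp_pos: [0.4955, 0.3049, 0.0975]
eef_rot: [-0.002, -0.034, 0.999, -0.002]
contact_force: [0.3, -0.6, -0.2]
finger_gap: 0.0452
grasp_force: 26.5
```

Run:
```python
from h import *
s=manip.get_state();print(s["finger_gap"],s["grasp_force"],s["contact_force"])
goto(.495,.308,.0155,94.1); snap("wrist","w3")
```

```text
0.04516988698766674 26.52536541223526 [ 0.27578947 -0.62110203 -0.2128079 ]
offset [-0.0, 3.4, 82.0] twist [-0.003, -0.003, -0.003] rows>= 2.0 q [-0.68, 0.47, 0.07, 1.89, -0.05, 0.79, 1.06]
```

View pics/w3.png

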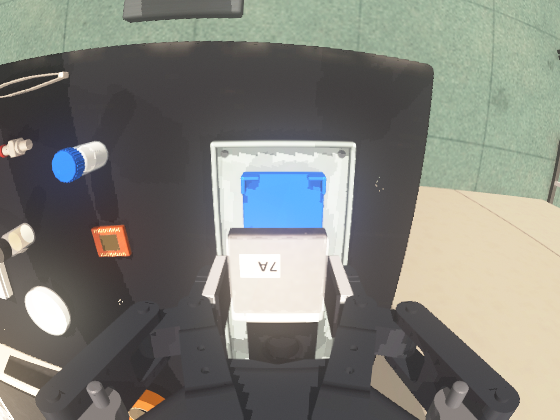

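The box is held level at (278,273) over the seat (284,200), and its sides are parallel to the tray. I'll shift 3 mm and lower it.

Request:
send_rows(motion=[{"twist":[-0.003,-0.003,-0.003],"offset":[0,3.4,30],"gripper":0.4},{"twist":[-0.003,-0.003,-0.003],"offset":[0,3.4,60],"gripper":0.4},{"twist":[-0.003,-0.003,-0.003],"offset":[0,3.4,72],"gripper":0.4},{"twist":[-0.003,-0.003,-0.003],"offset":[0,3.4,78],"gripper":0.4},{"twist":[-0.003,-0.003,-0.003],"offset":[0,3.4,82],"gripper":0.4},{"twist":[-0.003,-0.003,-0.003],"offset":[0,3.4,82],"gripper":0.4},{"twist":[-0.003,-0.003,-0.003],"offset":[0,3.4,82],"gripper":0.4}])

```text
time_s: 5.55
tcp_pos: [0.4943, 0.3109, 0.0167]
eef_rot: [0.0, -0.037, 0.999, 0.001]
contact_force: [0.4, 0.4, -0.4]
finger_gap: 0.0452
grasp_force: 26.5
```

Run:
```python
from h import *
goto(.495,.308,.0155,94.1)
for n in ["side","scene"]: snap(n,n+"1")
p,d,T,f=load("scene1");P=cloud(d,T,f)
m=(d>0)&(np.abs(P[...,0]-.495)<.035)&(np.abs(P[...,1]-.308)<.035)&(P[...,2]>.022)&(P[...,2]<.04)
print(m.sum(),np.round(np.percentile(P[m],[10,50,90],axis=0),4))
cv2.imwrite("pics/crop3.png",cv2.resize(p[110:220,130:290,::-1],None,fx=4,fy=4,interpolation=cv2.INTER_CUBIC))
```

```text
offset [-0.5, -2.9, 1.2] twist [0.002, 0.001, 0.003] rows>= 0.1 q [-0.68, 0.59, 0.06, 1.93, -0.06, 0.63, 1.06]
336 [[0.4724 0.279  0.0245]
 [0.4866 0.3078 0.0308]
 [0.5054 0.3327 0.0353]]
```

View pics/crop3.png

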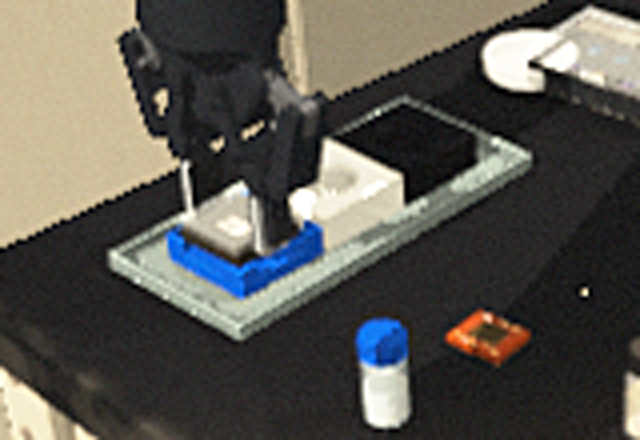

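The box sits between the blue stops in crop (225,225). I'll lower the last bit, release and rise.

Request:
send_rows(motion=[{"twist":[0,0,0],"offset":[0,-1,1.5],"gripper":0.4},{"twist":[0,0,0],"offset":[0,-1,1.5],"gripper":0.4},{"twist":[0,0,0],"offset":[0,-1,1.5],"gripper":0.7},{"twist":[0,0,0],"offset":[0,-1,1.5],"gripper":0.7},{"twist":[0,0,0],"offset":[0,-1,1.5],"gripper":0.7},{"twist":[0,0,0],"offset":[0,-1,1.5],"gripper":0.7}])

```text
time_s: 6.15
tcp_pos: [0.4935, 0.3097, 0.0143]
eef_rot: [-0.0, -0.038, 0.999, 0.001]
contact_force: [-0.2, 0.9, 0.8]
finger_gap: 0.0595
grasp_force: 0.0
```

Request:
send_rows(motion=[{"twist":[0,0,0],"offset":[0,0,-20],"gripper":0.7},{"twist":[0,0,0],"offset":[0,0,-55],"gripper":0.7},{"twist":[0,0,0],"offset":[0,0,-95],"gripper":0.7},{"twist":[0,0,0],"offset":[0,0,-125],"gripper":0.7},{"twist":[0,0,0],"offset":[0,0,-125],"gripper":0.7},{"twist":[0,0,0],"offset":[0,0,-125],"gripper":0.7}])

```text
time_s: 6.65
tcp_pos: [0.4946, 0.3102, 0.1413]
eef_rot: [0.001, -0.038, 0.999, 0.002]
contact_force: [-0.4, -1.0, 0.1]
finger_gap: 0.0598
grasp_force: 0.0
```

Run:
```python
from h import *
p,d,T,f=snap("scene","scene2")
P=cloud(d,T,f);m=(d>0)&(np.abs(P[...,0]-.495)<.035)&(np.abs(P[...,1]-.308)<.035)&(P[...,2]>.024)&(P[...,2]<.04)
X=P[m];r=cv2.minAreaRect((X[:,:2]*1000).astype(np.float32));print(m.sum(),r,np.round(np.percentile(X[:,2],[5,50,95]),4))
a=goto(.5387,.0505,.13,0); goto(.5387,.0505,.021,0,*a)
```

```text
310 ((499.93743896484375, 308.17657470703125), (60.59859085083008, 59.89276885986328), 3.6577742099761963) [0.0254 0.0283 0.0305]
offset [-25.7, -261.6, 8.9] twist [0.002, 0.001, -1.496] rows>= 12.0 q [-0.69, 0.41, 0.08, 1.86, -0.04, 0.87, 1.05]
offset [0.0, 0.0, 109.0] twist [0.0, 0.0, 0.0] rows>= 2.6 q [-0.69, 0.41, 0.08, 1.86, -0.04, 0.87, 1.05]
```

Run:
```python
from h import *
a=goto(.5387,.0503,.12,94.1); goto(.5387,.0503,.021,94.1,*a)
```

```text
offset [-25.7, -261.8, 18.9] twist [0.002, -0.001, 0.004] rows>= 6.3 q [-0.69, 0.41, 0.08, 1.86, -0.04, 0.87, 1.05]
offset [0.0, 0.0, 99.0] twist [0.0, 0.0, 0.0] rows>= 2.4 q [-0.69, 0.41, 0.08, 1.86, -0.04, 0.87, 1.05]
```

Request:
send_rows(motion=[{"twist":[0,0,0],"offset":[-4,-40,3],"gripper":0.7},{"twist":[0,0,0],"offset":[-8,-80,6],"gripper":0.7},{"twist":[0,0,0],"offset":[-12,-120,9],"gripper":0.7},{"twist":[0,0,0],"offset":[-16,-160,12],"gripper":0.7},{"twist":[0,0,0],"offset":[-20,-200,15],"gripper":0.7},{"twist":[0,0,0],"offset":[-24,-240,18],"gripper":0.7},{"twist":[0,0,0],"offset":[-25.7,-261,19],"gripper":0.7},{"twist":[0,0,0],"offset":[-25.7,-261,19],"gripper":0.7}])

```text
time_s: 7.37
tcp_pos: [0.5378, 0.0439, 0.1176]
eef_rot: [-0.003, -0.033, 0.999, -0.001]
contact_force: [0.7, -0.4, -0.5]
finger_gap: 0.0598
grasp_force: 0.0
```

Request:
send_rows(motion=[{"twist":[0,0,0],"offset":[0,0,0],"gripper":0.7},{"twist":[0,0,0],"offset":[0,0,0],"gripper":0.7},{"twist":[0,0,0],"offset":[0,0,0],"gripper":0.7}])

```text
time_s: 7.62
tcp_pos: [0.5381, 0.053, 0.119]
eef_rot: [-0.001, -0.039, 0.999, 0.001]
contact_force: [0.5, -0.3, 0.3]
finger_gap: 0.0597
grasp_force: 0.0
```

Run:
```python
from h import *
goto(.5387,.0503,.021,94.1)
```

```text
offset [-0.6, -2.9, 98.0] twist [0.002, -0.003, 0.007] rows>= 2.4 q [-0.28, 0.38, 0.14, 1.97, -0.07, 0.8, 1.54]
```

Request:
send_rows(motion=[{"twist":[0,0,0],"offset":[0,-1.5,35],"gripper":0.7},{"twist":[0,0,0],"offset":[0,-1.5,65],"gripper":0.7},{"twist":[0,0,0],"offset":[0,-1.5,86],"gripper":0.7},{"twist":[0,0,0],"offset":[0,-1.5,98],"gripper":0.7},{"twist":[0,0,0],"offset":[0,-1.5,98],"gripper":0.7},{"twist":[0,0,0],"offset":[0,-1.5,98],"gripper":0.7}])

```text
time_s: 8.12
tcp_pos: [0.5388, 0.0507, 0.0217]
eef_rot: [-0.001, -0.038, 0.999, 0.001]
contact_force: [0.9, -0.1, 0.4]
finger_gap: 0.0597
grasp_force: 0.0
```

Request:
send_rows(motion=[{"twist":[0,0,0],"offset":[0,0,0],"gripper":0.4},{"twist":[0,0,0],"offset":[0,0,0],"gripper":0.3},{"twist":[0,0,0],"offset":[0,0,0],"gripper":0.2},{"twist":[0,0,0],"offset":[0,0,0],"gripper":0.15},{"twist":[0,0,0],"offset":[0,0,0],"gripper":0.15},{"twist":[0,0,0],"offset":[0,0,0],"gripper":0.15},{"twist":[0,0,0],"offset":[0,0,0],"gripper":0.15}], grip_force=20)

```text
time_s: 8.7
tcp_pos: [0.5399, 0.0501, 0.023]
eef_rot: [0.001, -0.038, 0.999, 0.001]
contact_force: [0.4, 0.1, 7.7]
finger_gap: 0.022
grasp_force: 21.8
```

Run:
```python
from h import *
a=goto(.5387,.0503,.13,94.1); b=goto(.618,.3165,.13,94.1,*a);goto(.618,.3165,.03,94.1,*b)
p,d,T,f=snap("side","side2");cv2.imwrite("pics/crop4.png",cv2.resize(p[150:290,170:370,::-1],None,fx=3.5,fy=3.5,interpolation=cv2.INTER_CUBIC))
```

```text
offset [1.0, 0.5, -107.0] twist [0.002, 0.001, 0.004] rows>= 2.6 q [-0.26, 0.53, 0.11, 2.03, -0.11, 0.59, 1.57]
offset [-98.1, 259.8, 0.0] twist [0.0, 0.0, 0.0] rows>= 6.7 q [-0.26, 0.53, 0.11, 2.03, -0.11, 0.59, 1.57]
offset [0.0, 0.0, 100.0] twist [0.0, 0.0, 0.0] rows>= 2.4 q [-0.26, 0.53, 0.11, 2.03, -0.11, 0.59, 1.57]
```

View pics/crop4.png

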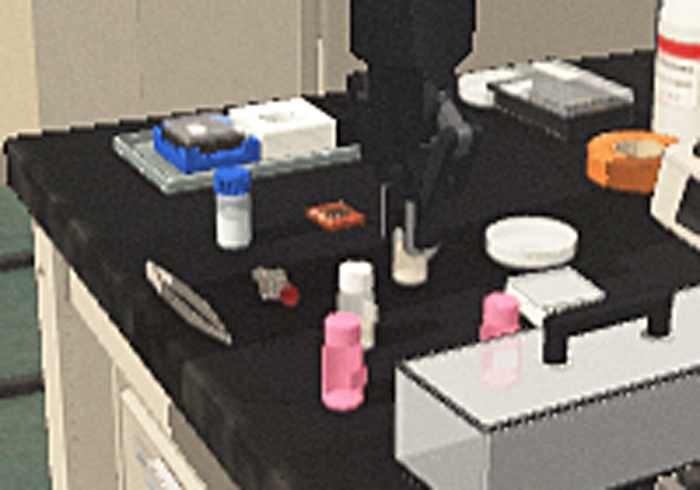

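The black vial is gripped upright at crop (408,255), and the chip box is flat in the seat at (205,135). I'll carry the vial to the black well.

Request:
send_rows(motion=[{"twist":[0,0,0],"offset":[0,0,-15],"gripper":0.15},{"twist":[0,0,0],"offset":[0,0,-45],"gripper":0.15},{"twist":[0,0,0],"offset":[0,0,-80],"gripper":0.15},{"twist":[0,0,0],"offset":[0,0,-107],"gripper":0.15},{"twist":[0,0,0],"offset":[0,0,-107],"gripper":0.15}])

```text
time_s: 9.17
tcp_pos: [0.5426, 0.0498, 0.1344]
eef_rot: [0.005, -0.037, 0.999, 0.001]
contact_force: [-0.3, -0.8, 0.5]
finger_gap: 0.022
grasp_force: 21.4
```

Request:
send_rows(motion=[{"twist":[0,0,0],"offset":[-12,32,0],"gripper":0.15},{"twist":[0,0,0],"offset":[-26,70,0],"gripper":0.15},{"twist":[0,0,0],"offset":[-41,108,0],"gripper":0.15},{"twist":[0,0,0],"offset":[-55,146,0],"gripper":0.15},{"twist":[0,0,0],"offset":[-69,184,0],"gripper":0.15},{"twist":[0,0,0],"offset":[-83,220,0],"gripper":0.15},{"twist":[0,0,0],"offset":[-93,246,0],"gripper":0.15},{"twist":[0,0,0],"offset":[-98,260,0],"gripper":0.15}])

```text
time_s: 9.83
tcp_pos: [0.6164, 0.3217, 0.1279]
eef_rot: [-0.001, -0.04, 0.999, 0.002]
contact_force: [-0.9, 1.2, -0.4]
finger_gap: 0.0224
grasp_force: 21.4
```

Request:
send_rows(motion=[{"twist":[0,0,0],"offset":[0,0,0],"gripper":0.15},{"twist":[0,0,0],"offset":[0,0,0],"gripper":0.15},{"twist":[0,0,0],"offset":[0,0,0],"gripper":0.15},{"twist":[0,0,0],"offset":[0,0,0],"gripper":0.15}])

```text
time_s: 10.17
tcp_pos: [0.6172, 0.3138, 0.1288]
eef_rot: [-0.001, -0.036, 0.999, -0.0]
contact_force: [-0.2, -0.8, -0.6]
finger_gap: 0.0221
grasp_force: 21.4
```

Run:
```python
from h import *
s=manip.get_state();print(s["finger_gap"],s["tcp_pos"])
for i in range(3): snap("wrist","w4"); goto(.618,.3165,.03,94.1)
p,d,T,f=load("w4");print("expected px:")
cv2.imwrite("pics/crop5.png",cv2.resize(p[100:420,150:420,::-1],None,fx=1.8,fy=1.8,interpolation=cv2.INTER_CUBIC))
```

```text
0.02207281662944994 [0.61720225 0.31377271 0.12881264]
offset [-1.0, 2.4, 99.1] twist [0.0, -0.001, 0.001] rows>= 2.4 q [-0.6, 0.59, 0.11, 1.59, -0.07, 0.97, 1.17]
offset [-0.9, 2.0, 99.2] twist [0.001, -0.001, 0.001] rows>= 2.4 q [-0.6, 0.59, 0.11, 1.59, -0.07, 0.97, 1.17]
offset [-0.9, 1.6, 99.3] twist [0.001, -0.001, 0.002] rows>= 2.4 q [-0.6, 0.59, 0.11, 1.59, -0.07, 0.97, 1.17]
expected px:
```

View pics/crop5.png

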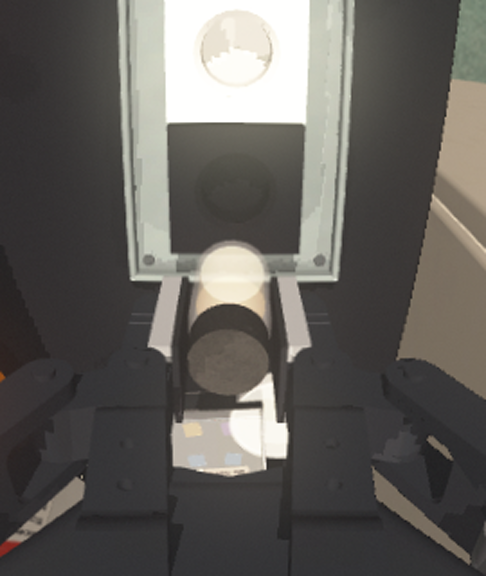

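The vial is held upright, with its bottom at crop (232,273). The black block spans crop (168–303, 123–253) with the hole at (235,187). I'll compare the two in world coordinates.

Run:
```python
from h import *
p,d,T,f=load("w4")
c=lambda q:np.array(q)/1.8+[150,100]
blk=np.round(onplane(c([(168,123),(305,123),(300,253),(170,255)]),.025,T,f,True)*1000,1);print(blk.tolist(),blk.mean(0))
print("whitehole",np.round(onplane(c([(236,48)]),.025,T,f,True)*1000,1),"blackhole",np.round(onplane(c([(235,187)]),.025,T,f,True)*1000,1))
print("vialbottom",np.round(onplane(c([(232,273),(199,273),(265,273),(232,241)]),.108,T,f,True)*1000,1).tolist())
goto(.618,.3165,.03,94.1)
```

```text
[[589.7, 285.5, 25.0], [585.3, 344.7, 25.0], [646.6, 349.4, 25.0], [652.1, 289.0, 25.0]] [618.425 317.15   25.   ]
whitehole [[555.3 312.4  25. ]] blackhole [[616.6 316.6  25. ]]
vialbottom [[617.8, 314.9, 108.0], [618.6, 304.6, 108.0], [617.1, 325.2, 108.0], [606.9, 314.1, 108.0]]
offset [-0.9, 1.6, 99.3] twist [0.001, -0.001, 0.002] rows>= 2.4 q [-0.6, 0.59, 0.11, 1.59, -0.07, 0.97, 1.17]
```

Request:
send_rows(motion=[{"twist":[0,0,0],"offset":[0,1.5,30],"gripper":0.15},{"twist":[0,0,0],"offset":[0,1.5,60],"gripper":0.15},{"twist":[0,0,0],"offset":[0,1.5,72],"gripper":0.15},{"twist":[0,0,0],"offset":[0,1.5,80],"gripper":0.15},{"twist":[0,0,0],"offset":[0,1.5,88],"gripper":0.15},{"twist":[0,0,0],"offset":[0,1.5,95],"gripper":0.15},{"twist":[0,0,0],"offset":[0,1.5,98],"gripper":0.15},{"twist":[0,0,0],"offset":[0,1.5,98.5],"gripper":0.15}])

```text
time_s: 10.98
tcp_pos: [0.6171, 0.318, 0.0306]
eef_rot: [-0.0, -0.038, 0.999, 0.001]
contact_force: [-0.0, 0.3, 0.5]
finger_gap: 0.022
grasp_force: 21.4
```

Request:
send_rows(motion=[{"twist":[0,0,0],"offset":[0,0,0],"gripper":0.15},{"twist":[0,0,0],"offset":[0,0,0],"gripper":0.15}])

```text
time_s: 11.15
tcp_pos: [0.6174, 0.3182, 0.0314]
eef_rot: [0.0, -0.038, 0.999, 0.001]
contact_force: [0.3, 0.3, -0.1]
finger_gap: 0.0223
grasp_force: 21.4
```

Request:
send_rows(motion=[{"twist":[0,0,0],"offset":[0,-1,2],"gripper":0.15},{"twist":[0,0,0],"offset":[0,-1,2],"gripper":0.15},{"twist":[0,0,0],"offset":[0,-1,2],"gripper":0.35},{"twist":[0,0,0],"offset":[0,-1,2],"gripper":0.5},{"twist":[0,0,0],"offset":[0,-1,2],"gripper":0.55},{"twist":[0,0,0],"offset":[0,-1,2],"gripper":0.55}])

```text
time_s: 11.65
tcp_pos: [0.6169, 0.3168, 0.0285]
eef_rot: [-0.001, -0.038, 0.999, 0.001]
contact_force: [0.9, 0.5, 0.6]
finger_gap: 0.0472
grasp_force: 0.0
```

Request:
send_rows(motion=[{"twist":[0,0,0],"offset":[0,0,-20],"gripper":0.55},{"twist":[0,0,0],"offset":[0,0,-55],"gripper":0.55},{"twist":[0,0,0],"offset":[0,0,-95],"gripper":0.55},{"twist":[0,0,0],"offset":[0,0,-105],"gripper":0.55},{"twist":[0,0,0],"offset":[0,0,-105],"gripper":0.55},{"twist":[0,0,0],"offset":[0,0,-105],"gripper":0.55}])

```text
time_s: 12.15
tcp_pos: [0.6173, 0.3169, 0.1343]
eef_rot: [0.0, -0.038, 0.999, 0.001]
contact_force: [0.7, 0.1, -1.2]
finger_gap: 0.0471
grasp_force: 0.0
```

Run:
```python
from h import *
p,d,T,f=snap("scene","scene3");P=cloud(d,T,f)
m=(d>0)&(np.hypot(P[...,0]-.618,P[...,1]-.3165)<.02)&(P[...,2]>.05)&(P[...,2]<.062)
if m.sum(): print(m.sum(),np.round(P[m].mean(0),4),np.ptp(P[m],axis=0))
a=goto(.4692,-.0255,.135,94.1); goto(.4692,-.0255,.021,94.1,*a)
```

```text
46 [0.6162 0.3147 0.0545] [0.02366689 0.01820229 0.00823283]
offset [172.5, -330.0, -2.1] twist [0.001, -0.002, 0.004] rows>= 8.9 q [-0.61, 0.58, 0.11, 1.59, -0.07, 0.98, 1.17]
offset [0.0, 0.0, 114.0] twist [0.0, 0.0, 0.0] rows>= 2.7 q [-0.61, 0.58, 0.11, 1.59, -0.07, 0.98, 1.17]
```

The black vial is seated, with its top at about 0.056. Next, the white vial.

Request:
send_rows(motion=[{"twist":[0,0,0],"offset":[17,-33,0],"gripper":0.55},{"twist":[0,0,0],"offset":[36,-69,0],"gripper":0.55},{"twist":[0,0,0],"offset":[55,-105,0],"gripper":0.55},{"twist":[0,0,0],"offset":[74,-141,0],"gripper":0.55},{"twist":[0,0,0],"offset":[93,-177,0],"gripper":0.55},{"twist":[0,0,0],"offset":[112,-213,0],"gripper":0.55},{"twist":[0,0,0],"offset":[131,-249,0],"gripper":0.55},{"twist":[0,0,0],"offset":[150,-285,0],"gripper":0.55}])

```text
time_s: 12.87
tcp_pos: [0.4865, 0.0196, 0.1317]
eef_rot: [-0.002, -0.038, 0.999, 0.0]
contact_force: [0.8, -0.2, 0.1]
finger_gap: 0.0469
grasp_force: 0.0
```

Request:
send_rows(motion=[{"twist":[0,0,0],"offset":[16,-30,0],"gripper":0.55},{"twist":[0,0,0],"offset":[22,-45,0],"gripper":0.55},{"twist":[0,0,0],"offset":[22,-45,0],"gripper":0.55},{"twist":[0,0,0],"offset":[22,-45,0],"gripper":0.55},{"twist":[0,0,0],"offset":[22,-45,0],"gripper":0.55},{"twist":[0,0,0],"offset":[22,-45,0],"gripper":0.55}])

```text
time_s: 13.37
tcp_pos: [0.4706, -0.0236, 0.1327]
eef_rot: [-0.001, -0.039, 0.999, 0.001]
contact_force: [-1.5, 0.7, 0.6]
finger_gap: 0.0469
grasp_force: 0.0
```

Run:
```python
from h import *
snap("wrist","w5");goto(.4692,-.0255,.021,94.1)
```

```text
offset [1.4, -1.9, 111.8] twist [0.002, -0.002, 0.007] rows>= 2.7 q [-0.19, 0.26, 0.18, 2.11, -0.07, 0.77, 1.68]
```

View pics/w5.png

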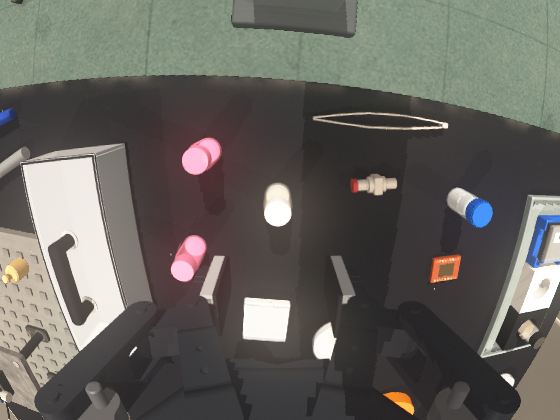

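The wrist view shows the white vial at (277,205), centred between the fingers (213, 342). The pink vials at (202,155) and (188,258) are to the left, clear of the fingers. I'll descend.

Request:
send_rows(motion=[{"twist":[0,0,0],"offset":[1,-1,35],"gripper":0.55},{"twist":[0,0,0],"offset":[1,-1,70],"gripper":0.55},{"twist":[0,0,0],"offset":[1,-1,95],"gripper":0.55},{"twist":[0,0,0],"offset":[1,-1,111],"gripper":0.55},{"twist":[0,0,0],"offset":[1,-1,111],"gripper":0.55},{"twist":[0,0,0],"offset":[1,-1,111],"gripper":0.55}])

```text
time_s: 13.92
tcp_pos: [0.4691, -0.0253, 0.0216]
eef_rot: [-0.001, -0.038, 0.999, 0.001]
contact_force: [0.6, -0.3, -0.2]
finger_gap: 0.0469
grasp_force: 0.0
```

Request:
send_rows(motion=[{"twist":[0,0,0],"offset":[0,0,0],"gripper":0.4},{"twist":[0,0,0],"offset":[0,0,0],"gripper":0.3},{"twist":[0,0,0],"offset":[0,0,0],"gripper":0.2},{"twist":[0,0,0],"offset":[0,0,0],"gripper":0.15},{"twist":[0,0,0],"offset":[0,0,0],"gripper":0.15},{"twist":[0,0,0],"offset":[0,0,0],"gripper":0.15},{"twist":[0,0,0],"offset":[0,0,0],"gripper":0.15}], grip_force=20)

```text
time_s: 14.5
tcp_pos: [0.4706, -0.0259, 0.0234]
eef_rot: [0.001, -0.038, 0.999, 0.001]
contact_force: [-1.2, 1.2, 6.8]
finger_gap: 0.0218
grasp_force: 20.6
```

Run:
```python
from h import *
s=manip.get_state();a=goto(*s["tcp_pos"][:2],.15,94.1); b=goto(.556,.3122,.15,94.1,*a);goto(.556,.3122,.03,94.1,*b)
```

```text
offset [-0.2, 0.2, -126.6] twist [0.002, 0.002, 0.004] rows>= 3.0 q [-0.15, 0.45, 0.14, 2.19, -0.13, 0.51, 1.74]
offset [-109.4, 331.1, 0.0] twist [0.0, 0.0, 0.0] rows>= 8.4 q [-0.15, 0.45, 0.14, 2.19, -0.13, 0.51, 1.74]
offset [0.0, 0.0, 120.0] twist [0.0, 0.0, 0.0] rows>= 2.9 q [-0.15, 0.45, 0.14, 2.19, -0.13, 0.51, 1.74]
```

Request:
send_rows(motion=[{"twist":[0,0,0],"offset":[0,0,-15],"gripper":0.15},{"twist":[0,0,0],"offset":[0,0,-45],"gripper":0.15},{"twist":[0,0,0],"offset":[0,0,-80],"gripper":0.15},{"twist":[0,0,0],"offset":[0,0,-115],"gripper":0.15},{"twist":[0,0,0],"offset":[0,0,-127],"gripper":0.15},{"twist":[0,0,0],"offset":[0,0,-127],"gripper":0.15}])

```text
time_s: 15.0
tcp_pos: [0.4717, -0.0264, 0.1529]
eef_rot: [0.003, -0.037, 0.999, 0.001]
contact_force: [0.5, 0.4, -0.5]
finger_gap: 0.022
grasp_force: 20.0
```

Request:
send_rows(motion=[{"twist":[0,0,0],"offset":[-11,32,0],"gripper":0.15},{"twist":[0,0,0],"offset":[-23,70,0],"gripper":0.15},{"twist":[0,0,0],"offset":[-35,108,0],"gripper":0.15},{"twist":[0,0,0],"offset":[-48,146,0],"gripper":0.15},{"twist":[0,0,0],"offset":[-60,184,0],"gripper":0.15},{"twist":[0,0,0],"offset":[-73,222,0],"gripper":0.15},{"twist":[0,0,0],"offset":[-86,260,0],"gripper":0.15},{"twist":[0,0,0],"offset":[-98,296,0],"gripper":0.15}])

```text
time_s: 15.67
tcp_pos: [0.5443, 0.2781, 0.1481]
eef_rot: [-0.002, -0.038, 0.999, 0.0]
contact_force: [1.0, -0.8, -0.4]
finger_gap: 0.022
grasp_force: 20.0
```

Request:
send_rows(motion=[{"twist":[0,0,0],"offset":[-8,23,0],"gripper":0.15},{"twist":[0,0,0],"offset":[-11,35,0],"gripper":0.15},{"twist":[0,0,0],"offset":[-11,35,0],"gripper":0.15},{"twist":[0,0,0],"offset":[-11,35,0],"gripper":0.15},{"twist":[0,0,0],"offset":[-11,35,0],"gripper":0.15},{"twist":[0,0,0],"offset":[-11,35,0],"gripper":0.15}])

```text
time_s: 16.17
tcp_pos: [0.5534, 0.3091, 0.1495]
eef_rot: [-0.001, -0.036, 0.999, -0.0]
contact_force: [-0.5, -0.3, -0.3]
finger_gap: 0.0217
grasp_force: 20.0
```

Run:
```python
from h import *
snap("wrist","w6");goto(.556,.3122,.03,94.1)
p,d,T,f=load("w6")
cv2.imwrite("pics/crop6.png",cv2.resize(p[60:380,150:420,::-1],None,fx=1.8,fy=1.8,interpolation=cv2.INTER_CUBIC))
```

```text
offset [-2.8, 2.5, 119.7] twist [0.0, -0.001, 0.001] rows>= 2.9 q [-0.63, 0.48, 0.08, 1.72, -0.05, 0.94, 1.11]
```

View pics/crop6.png

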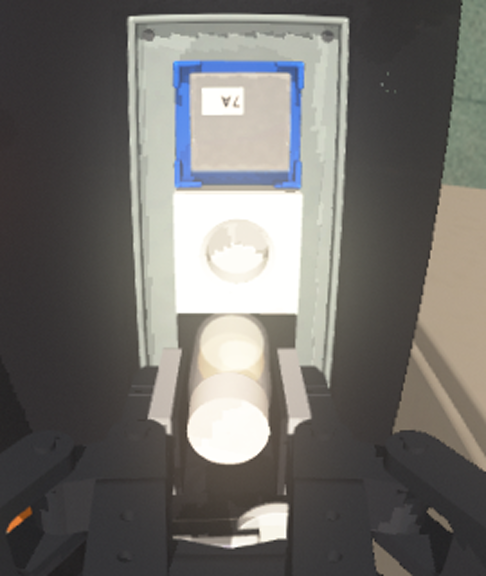

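The chip box sits inside the stops (239,122), the white hole is at (237,251), and the held vial's bottom is near (231,347).

Run:
```python
from h import *
p,d,T,f=load("w6")
c=lambda q:np.array(q)/1.8+[150,60]
b=onplane(c([(175,192),(302,192),(301,313),(176,313)]),.025,T,f,True)*1000;print(np.round(b,1).tolist(),b.mean(0))
print("hole",np.round(onplane(c([(237,251)]),.025,T,f,True)*1000,1))
print("vialbottom",np.round(onplane(c([(231,348),(199,348),(263,348),(231,316)]),.1285,T,f,True)*1000,1).tolist())
goto(.556,.3122,.03,94.1)
```

```text
[[528.5, 281.5, 25.0], [524.1, 340.7, 25.0], [585.2, 347.0, 25.0], [589.7, 284.7, 25.0]] [556.8764109 313.4687429  25.       ]
hole [[555.2 312.5  25. ]]
vialbottom [[554.9, 309.3, 128.5], [555.7, 299.3, 128.5], [554.2, 319.3, 128.5], [544.0, 308.5, 128.5]]
offset [-2.8, 2.5, 119.7] twist [0.0, -0.001, 0.001] rows>= 2.9 q [-0.63, 0.48, 0.08, 1.72, -0.05, 0.94, 1.11]
```

Request:
send_rows(motion=[{"twist":[0,0,0],"offset":[-1.5,3,35],"gripper":0.15},{"twist":[0,0,0],"offset":[-1.5,3,70],"gripper":0.15},{"twist":[0,0,0],"offset":[-1.5,3,90],"gripper":0.15},{"twist":[0,0,0],"offset":[-1.5,3,100],"gripper":0.15},{"twist":[0,0,0],"offset":[-1.5,3,108],"gripper":0.15},{"twist":[0,0,0],"offset":[-1.5,3,115],"gripper":0.15},{"twist":[0,0,0],"offset":[-1.5,3,118],"gripper":0.15},{"twist":[0,0,0],"offset":[-1.5,3,118],"gripper":0.15}])

```text
time_s: 16.88
tcp_pos: [0.5546, 0.3148, 0.0316]
eef_rot: [-0.0, -0.037, 0.999, 0.001]
contact_force: [0.7, -1.2, -0.6]
finger_gap: 0.0217
grasp_force: 20.3
```

Request:
send_rows(motion=[{"twist":[0,0,0],"offset":[0,0,1],"gripper":0.15},{"twist":[0,0,0],"offset":[0,0,1],"gripper":0.15}])

```text
time_s: 17.05
tcp_pos: [0.5548, 0.3154, 0.0313]
eef_rot: [0.0, -0.038, 0.999, 0.001]
contact_force: [0.6, -0.1, 0.3]
finger_gap: 0.0224
grasp_force: 20.4
```

Request:
send_rows(motion=[{"twist":[0,0,0],"offset":[0,-1.5,2],"gripper":0.15},{"twist":[0,0,0],"offset":[0,-1.5,2],"gripper":0.15},{"twist":[0,0,0],"offset":[0,-1.5,2],"gripper":0.35},{"twist":[0,0,0],"offset":[0,-1.5,2],"gripper":0.5},{"twist":[0,0,0],"offset":[0,-1.5,2],"gripper":0.55},{"twist":[0,0,0],"offset":[0,-1.5,2],"gripper":0.55}])

```text
time_s: 17.55
tcp_pos: [0.5545, 0.3139, 0.0287]
eef_rot: [-0.0, -0.038, 0.999, 0.001]
contact_force: [-0.3, -0.0, 0.4]
finger_gap: 0.047
grasp_force: 0.0
```

Request:
send_rows(motion=[{"twist":[0,0,0],"offset":[0,0,-20],"gripper":0.55},{"twist":[0,0,0],"offset":[0,0,-55],"gripper":0.55},{"twist":[0,0,0],"offset":[0,0,-95],"gripper":0.55},{"twist":[0,0,0],"offset":[0,0,-130],"gripper":0.55},{"twist":[0,0,0],"offset":[0,0,-150],"gripper":0.55},{"twist":[0,0,0],"offset":[0,0,-150],"gripper":0.55},{"twist":[0,0,0],"offset":[0,0,-150],"gripper":0.55}])

```text
time_s: 18.13
tcp_pos: [0.5552, 0.3139, 0.1801]
eef_rot: [0.001, -0.038, 0.999, 0.002]
contact_force: [-0.2, 0.0, -0.4]
finger_gap: 0.0473
grasp_force: 0.0
```

Run:
```python
from h import *
p,d,T,f=snap("scene","scene4");P=cloud(d,T,f)
for n,(x,y,lo,hi) in dict(black=(.618,.3165,.05,.062),white=(.556,.3122,.05,.062),chip=(.494,.308,.024,.04)).items():
    m=(d>0)&(np.hypot(P[...,0]-x,P[...,1]-y)<.03)&(P[...,2]>lo)&(P[...,2]<hi)
    if m.sum(): print(n,m.sum(),np.round(P[m].mean(0),4),np.round(np.percentile(P[m][:,2],[5,50,95]),4))
a=goto(.536,-.195,.18,95.5); goto(.536,-.195,.065,95.5,*a)
cv2.imwrite("pics/crop7.png",cv2.resize(p[110:220,130:290,::-1],None,fx=4,fy=4,interpolation=cv2.INTER_CUBIC))
```

```text
black 42 [0.6164 0.3149 0.0548] [0.0513 0.0554 0.0572]
white 53 [0.5515 0.3098 0.0548] [0.0511 0.0553 0.0573]
chip 275 [0.4922 0.3064 0.0284] [0.0255 0.0287 0.0301]
offset [56.4, -505.6, -2.2] twist [0.001, -0.001, -0.021] rows>= 12.2 q [-0.64, 0.45, 0.08, 1.69, -0.04, 1.0, 1.1]
offset [0.0, 0.0, 115.0] twist [0.0, 0.0, 0.0] rows>= 2.8 q [-0.64, 0.45, 0.08, 1.69, -0.04, 1.0, 1.1]
```

View pics/crop7.png

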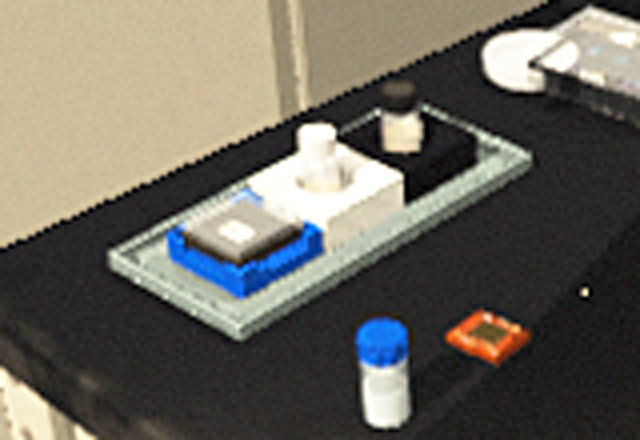

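All three items are seated: chip box (245,230), white vial (317,150) and black vial (400,110). That was my last picture, so I'll use numbers only from here. Next, the cover.

Request:
send_rows(motion=[{"twist":[0,0,0],"offset":[4,-40,0],"gripper":0.55},{"twist":[0,0,0],"offset":[9,-80,0],"gripper":0.55},{"twist":[0,0,0],"offset":[13,-120,0],"gripper":0.55},{"twist":[0,0,0],"offset":[18,-160,0],"gripper":0.55},{"twist":[0,0,0],"offset":[22,-200,0],"gripper":0.55},{"twist":[0,0,0],"offset":[27,-240,0],"gripper":0.55},{"twist":[0,0,0],"offset":[31,-280,0],"gripper":0.55},{"twist":[0,0,0],"offset":[36,-320,0],"gripper":0.55}])

```text
time_s: 18.85
tcp_pos: [0.5412, -0.0101, 0.1763]
eef_rot: [-0.002, -0.038, 0.999, 0.001]
contact_force: [0.8, -0.1, -0.4]
finger_gap: 0.0469
grasp_force: 0.0
```

Request:
send_rows(motion=[{"twist":[0,0,-0.02],"offset":[4,-40,0],"gripper":0.55},{"twist":[0,0,-0.021],"offset":[9,-80,0],"gripper":0.55},{"twist":[0,0,-0.021],"offset":[13,-120,0],"gripper":0.55},{"twist":[0,0,-0.021],"offset":[18,-155,0],"gripper":0.55},{"twist":[0,0,-0.021],"offset":[20,-180,0],"gripper":0.55},{"twist":[0,0,-0.021],"offset":[20.5,-185.5,0],"gripper":0.55},{"twist":[0,0,-0.021],"offset":[20.5,-185.5,0],"gripper":0.55},{"twist":[0,0,-0.021],"offset":[20.5,-185.5,0],"gripper":0.55}])

```text
time_s: 19.52
tcp_pos: [0.5357, -0.1936, 0.1765]
eef_rot: [-0.002, -0.048, 0.999, 0.002]
contact_force: [0.2, 0.6, -0.0]
finger_gap: 0.047
grasp_force: 0.0
```

Request:
send_rows(motion=[{"twist":[0,0,0],"offset":[0,0,0],"gripper":0.55},{"twist":[0,0,0],"offset":[0,0,0],"gripper":0.55},{"twist":[0,0,0],"offset":[0,0,0],"gripper":0.55},{"twist":[0,0,0],"offset":[0,0,0],"gripper":0.55}])

```text
time_s: 19.85
tcp_pos: [0.5365, -0.1936, 0.1779]
eef_rot: [-0.0, -0.049, 0.999, 0.001]
contact_force: [-0.7, -0.8, 0.4]
finger_gap: 0.0468
grasp_force: 0.0
```

Run:
```python
from h import *
p,d,T,f=snap("wrist","w7");goto(.536,-.195,.066,95.5)
hsv=cv2.cvtColor(p,cv2.COLOR_RGB2HSV)
v,u=np.mgrid[:420,:560];q,o=rays(np.c_[u.ravel(),v.ravel()],T,f,True);cz=q@T[:3,2];P=(o+q*(d.ravel()/cz)[:,None]).reshape(420,560,3)
for n,lo,hi,r in (("bar",.084,.093,.05),("cover",.054,.066,.13)):
    m=(d>0)&(P[...,2]>lo)&(P[...,2]<hi)&(np.hypot(P[...,0]-.53,P[...,1]+.197)<r)
    if n=="bar": m&=(hsv[...,2]<110)
    k,l,st,c=cv2.connectedComponentsWithStats(m.astype(np.uint8));
    if k<2: print(n,"none");continue
    i=1+np.argmax(st[1:,4]);X=P[l==i];r_=cv2.minAreaRect((X[:,:2]*1000).astype(np.float32));print(n,st[i,4],np.round(c[i]),np.round(r_[0],1),np.round(r_[1],1),round(r_[2],1),np.round(X.mean(0),4))
```

```text
offset [0.5, -1.2, 112.0] twist [0.002, -0.001, 0.002] rows>= 2.7 q [0.08, 0.36, 0.24, 1.86, -0.1, 0.94, 2.04]
bar 1332 [276. 206.] [ 536.1 -194.8] [76.  10.7] 6.0 [ 0.5338 -0.1949  0.0878]
cover 20329 [276. 183.] [ 537.3 -194.4] [206.8  83.4] 5.9 [ 0.5255 -0.1958  0.0604]
```

The bar is at (536,-195), yaw 5.9°. The cover measures 207×83 with the same centre, so the sizes match. I'll descend and grip.

Request:
send_rows(motion=[{"twist":[0,0,-0.006],"offset":[0,-1,35],"gripper":0.55},{"twist":[0,0,-0.006],"offset":[0,-1,70],"gripper":0.55},{"twist":[0,0,-0.006],"offset":[0,-1,95],"gripper":0.55},{"twist":[0,0,-0.006],"offset":[0,-1,111],"gripper":0.55},{"twist":[0,0,-0.006],"offset":[0,-1,111],"gripper":0.55},{"twist":[0,0,-0.006],"offset":[0,-1,111],"gripper":0.55}])

```text
time_s: 20.4
tcp_pos: [0.5361, -0.1954, 0.0666]
eef_rot: [-0.001, -0.051, 0.999, 0.001]
contact_force: [1.1, -0.6, 0.7]
finger_gap: 0.0469
grasp_force: 0.0
```

Request:
send_rows(motion=[{"twist":[0,0,0],"offset":[0,0,0],"gripper":0.35},{"twist":[0,0,0],"offset":[0,0,0],"gripper":0.2},{"twist":[0,0,0],"offset":[0,0,0],"gripper":0.1},{"twist":[0,0,0],"offset":[0,0,0],"gripper":0},{"twist":[0,0,0],"offset":[0,0,0],"gripper":0},{"twist":[0,0,0],"offset":[0,0,0],"gripper":0},{"twist":[0,0,0],"offset":[0,0,0],"gripper":0},{"twist":[0,0,0],"offset":[0,0,0],"gripper":0}], grip_force=60)

```text
time_s: 21.07
tcp_pos: [0.5372, -0.1952, 0.0682]
eef_rot: [0.001, -0.051, 0.999, 0.001]
contact_force: [-1.3, 2.4, 7.0]
finger_gap: 0.0103
grasp_force: 62.3
```

Run:
```python
from h import *
s=manip.get_state();print(s["finger_gap"],s["grasp_force"],s["contact_force"]);a=goto(*s["tcp_pos"][:2],.19,95.6); b=goto(.556,.3125,.19,94.1,*a);goto(.556,.3125,.072,94.1,*b)
```

```text
0.010269480949279985 62.30421423912048 [-1.29280932  2.37174979  6.96822097]
offset [-0.1, 0.2, -121.8] twist [0.002, 0.001, 0.005] rows>= 2.9 q [0.12, 0.5, 0.21, 1.94, -0.15, 0.72, 2.09]
offset [-68.2, 503.4, 0.0] twist [0.0, 0.0, 0.026] rows>= 12.2 q [0.12, 0.5, 0.21, 1.94, -0.15, 0.72, 2.09]
offset [0.0, 0.0, 118.0] twist [0.0, 0.0, 0.0] rows>= 2.8 q [0.12, 0.5, 0.21, 1.94, -0.15, 0.72, 2.09]
```

Request:
send_rows(motion=[{"twist":[0,0,0],"offset":[0,0,-8],"gripper":0},{"twist":[0,0,0],"offset":[0,0,-25],"gripper":0},{"twist":[0,0,0],"offset":[0,0,-48],"gripper":0},{"twist":[0,0,0],"offset":[0,0,-72],"gripper":0},{"twist":[0,0,0],"offset":[0,0,-96],"gripper":0},{"twist":[0,0,0],"offset":[0,0,-114],"gripper":0},{"twist":[0,0,0],"offset":[0,0,-122],"gripper":0},{"twist":[0,0,0],"offset":[0,0,-122],"gripper":0}])

```text
time_s: 21.73
tcp_pos: [0.5371, -0.1965, 0.1907]
eef_rot: [0.001, -0.051, 0.999, 0.0]
contact_force: [0.5, 0.6, -3.0]
finger_gap: 0.0104
grasp_force: 61.1
```

Request:
send_rows(motion=[{"twist":[0,0,0],"offset":[-1,8,0],"gripper":0},{"twist":[0,0,0],"offset":[-3,25,0],"gripper":0},{"twist":[0,0,0],"offset":[-7,50,0],"gripper":0},{"twist":[0,0,0.01],"offset":[-10,77,0],"gripper":0},{"twist":[0,0,0.01],"offset":[-14,104,0],"gripper":0},{"twist":[0,0,0.01],"offset":[-18,131,0],"gripper":0},{"twist":[0,0,0.01],"offset":[-21,158,0],"gripper":0},{"twist":[0,0,0.01],"offset":[-25,185,0],"gripper":0}])

```text
time_s: 22.4
tcp_pos: [0.5406, -0.0073, 0.1871]
eef_rot: [-0.003, -0.046, 0.999, 0.001]
contact_force: [-0.6, 0.4, -2.5]
finger_gap: 0.0105
grasp_force: 61.0
```

Request:
send_rows(motion=[{"twist":[0,0,0],"offset":[-4,27,0],"gripper":0},{"twist":[0,0,0],"offset":[-7,54,0],"gripper":0},{"twist":[0,0,0],"offset":[-11,81,0],"gripper":0},{"twist":[0,0,0.01],"offset":[-15,108,0],"gripper":0},{"twist":[0,0,0.01],"offset":[-18,135,0],"gripper":0},{"twist":[0,0,0.016],"offset":[-22,162,0],"gripper":0},{"twist":[0,0,0.016],"offset":[-26,189,0],"gripper":0},{"twist":[0,0,0.016],"offset":[-29,216,0],"gripper":0}])

```text
time_s: 23.07
tcp_pos: [0.5497, 0.21, 0.1871]
eef_rot: [-0.002, -0.038, 0.999, -0.0]
contact_force: [0.2, -0.2, -1.7]
finger_gap: 0.0106
grasp_force: 61.0
```

Run:
```python
from h import *
s=manip.get_state();print(s["finger_gap"],s["grasp_force"],np.round(s["tcp_pos"],4));goto(.556,.3125,.19,94.1)
```

```text
0.010612035790379568 60.983372926712036 [0.5497 0.21   0.1871]
offset [-14.1, 101.7, -2.9] twist [0.0, -0.005, 0.005] rows>= 2.5 q [-0.51, 0.37, 0.09, 1.8, -0.04, 0.98, 1.25]
```

Request:
send_rows(motion=[{"twist":[0,0,0],"offset":[-4,27,0],"gripper":0},{"twist":[0,0,0],"offset":[-7,52,0],"gripper":0},{"twist":[0,0,0],"offset":[-10,75,0],"gripper":0},{"twist":[0,0,0],"offset":[-13,92,0],"gripper":0},{"twist":[0,0,0],"offset":[-14,102,0],"gripper":0},{"twist":[0,0,0],"offset":[-14,102,0],"gripper":0},{"twist":[0,0,0],"offset":[-14,102,0],"gripper":0},{"twist":[0,0,0],"offset":[-14,102,0],"gripper":0}])

```text
time_s: 23.73
tcp_pos: [0.5579, 0.309, 0.1891]
eef_rot: [-0.001, -0.037, 0.999, -0.0]
contact_force: [1.3, -0.7, -3.1]
finger_gap: 0.0107
grasp_force: 61.0
```

Request:
send_rows(motion=[{"twist":[0,0,0],"offset":[0,0,0],"gripper":0},{"twist":[0,0,0],"offset":[0,0,0],"gripper":0},{"twist":[0,0,0],"offset":[0,0,0],"gripper":0},{"twist":[0,0,0],"offset":[0,0,0],"gripper":0}])

```text
time_s: 24.07
tcp_pos: [0.5578, 0.3106, 0.1898]
eef_rot: [-0.0, -0.038, 0.999, 0.001]
contact_force: [-0.3, -0.1, -3.4]
finger_gap: 0.0109
grasp_force: 61.0
```

Run:
```python
from h import *
p,d,T,f=snap("wrist","w8");s=manip.get_state();print(s["finger_gap"],np.round(s["tcp_pos"],4));goto(.556,.3125,.075,94.1)
v,u=np.mgrid[:420,:560];q,o=rays(np.c_[u.ravel(),v.ravel()],T,f,True);cz=q@T[:3,2];P=(o+q*(d.ravel()/cz)[:,None]).reshape(420,560,3)
def rep(P,m,n):
    k,l,st,c=cv2.connectedComponentsWithStats(m.astype(np.uint8));i=1+np.argmax(st[1:,4]);X=P[l==i]
    r_=cv2.minAreaRect((X[:,:2]*1000).astype(np.float32));A=np.c_[X[:,:2],np.ones(len(X))];n_=np.linalg.lstsq(A,X[:,2],rcond=None)[0]
    print(n,st[i,4],np.round(r_[0],1),np.round(r_[1],1),round(r_[2],1),"zmed",np.median(X[:,2]).round(4),"slope",np.round(n_[:2],3))
rep(P,(d>0)&(P[...,2]>.165)&(P[...,2]<.20)&(np.hypot(P[...,0]-.55,P[...,1]-.31)<.14),"wrist cover top")
for n in("scene","side"):
    p,d,T,f=snap(n,n+"8");P=cloud(d,T,f);m=(d>0)&(P[...,2]>.172)&(P[...,2]<.192)&(np.hypot(P[...,0]-.55,P[...,1]-.31)<.14);rep(P,m,n)
```

```text
0.010518248598014032 [0.5577 0.3109 0.1898]
offset [1.5, 1.6, 114.8] twist [0.001, -0.001, 0.004] rows>= 2.8 q [-0.63, 0.44, 0.07, 1.68, -0.04, 1.02, 1.11]
wrist cover top 35697 [521.7 307.5] [134.5  83. ] 4.5 zmed 0.1824 slope [0.001 0.012]
scene 1953 [557.4 310.1] [208.8  88.6] 5.1 zmed 0.1819 slope [0.002 0.049]
side 980 [557.5 310.7] [208.6  93.4] 4.4 zmed 0.1823 slope [-0.002  0.073]
```

Request:
send_rows(motion=[{"twist":[0,0,0],"offset":[1.5,1.7,10],"gripper":0},{"twist":[0,0,0],"offset":[1.5,1.7,28],"gripper":0},{"twist":[0,0,0],"offset":[1.5,1.7,46],"gripper":0},{"twist":[0,0,0],"offset":[1.5,1.7,62],"gripper":0},{"twist":[0,0,0],"offset":[1.5,1.7,76],"gripper":0},{"twist":[0,0,0],"offset":[1.5,1.7,88],"gripper":0},{"twist":[0,0,0],"offset":[1.5,1.7,95],"gripper":0},{"twist":[0,0,0],"offset":[1.5,1.7,98],"gripper":0}])

```text
time_s: 24.88
tcp_pos: [0.5551, 0.3128, 0.0899]
eef_rot: [-0.002, -0.038, 0.999, 0.0]
contact_force: [-0.1, -0.5, -2.5]
finger_gap: 0.0111
grasp_force: 60.9
```

Request:
send_rows(motion=[{"twist":[0,0,0],"offset":[0,0,5],"gripper":0},{"twist":[0,0,0],"offset":[0,0,9],"gripper":0},{"twist":[0,0,0],"offset":[0,0,13],"gripper":0},{"twist":[0,0,0],"offset":[0,0,16],"gripper":0},{"twist":[0,0,0],"offset":[0,0,18],"gripper":0},{"twist":[0,0,0],"offset":[0,0,19],"gripper":0},{"twist":[0,0,0],"offset":[0,0,19],"gripper":0},{"twist":[0,0,0],"offset":[0,0,19],"gripper":0}])

```text
time_s: 25.55
tcp_pos: [0.556, 0.3131, 0.0728]
eef_rot: [-0.0, -0.038, 0.999, 0.001]
contact_force: [-1.3, 0.2, -3.4]
finger_gap: 0.0104
grasp_force: 60.9
```

Request:
send_rows(motion=[{"twist":[0,0,0],"offset":[0,0,1],"gripper":0},{"twist":[0,0,0],"offset":[0,0,2],"gripper":0},{"twist":[0,0,0],"offset":[0,0,2],"gripper":0},{"twist":[0,0,0],"offset":[0,0,2],"gripper":0}])

```text
time_s: 25.88
tcp_pos: [0.5561, 0.3136, 0.0712]
eef_rot: [-0.0, -0.038, 0.999, 0.001]
contact_force: [-1.1, 0.4, 1.6]
finger_gap: 0.0107
grasp_force: 61.6
```

Run:
```python
from h import *
s=manip.get_state();print(np.round(s["tcp_pos"],4),np.round(s["contact_force"],1))
for n in("scene","side"):
    p,d,T,f=snap(n,n+"9");P=cloud(d,T,f);m=(d>0)&(P[...,2]>.055)&(P[...,2]<.072)&(np.hypot(P[...,0]-.556,P[...,1]-.3125)<.125)
    X=P[m];r=cv2.minAreaRect((X[:,:2]*1000).astype(np.float32));print(n,len(X),np.round(r[0],1),np.round(r[1],1),r[2],np.round(np.percentile(X[:,2],[10,50,90]),4))
```

```text
[0.5561 0.3136 0.0712] [-1.1  0.4  1.6]
scene 1820 [556.5 312. ] [209.8  87.1] 3.7472434043884277 [0.0601 0.0634 0.065 ]
side 986 [556.8 312.7] [210.3  91.5] 4.472683906555176 [0.0584 0.0641 0.0655]
```

The cover rests on the floor: contact force is +1.6, its top is at 0.0635 and its centre at (556.6,312.3). I'll release slowly and rise.

Request:
send_rows(motion=[{"twist":[0,0,0],"offset":[0,0,0],"gripper":0.15},{"twist":[0,0,0],"offset":[0,0,0],"gripper":0.25},{"twist":[0,0,0],"offset":[0,0,0],"gripper":0.35},{"twist":[0,0,0],"offset":[0,0,0],"gripper":0.5},{"twist":[0,0,0],"offset":[0,0,0],"gripper":0.5},{"twist":[0,0,0],"offset":[0,0,0],"gripper":0.5}])

```text
time_s: 26.48
tcp_pos: [0.5559, 0.3128, 0.0705]
eef_rot: [-0.001, -0.038, 0.999, 0.001]
contact_force: [-0.9, 0.2, -1.1]
finger_gap: 0.0426
grasp_force: 0.0
```

Request:
send_rows(motion=[{"twist":[0,0,0],"offset":[0,0,-15],"gripper":0.5},{"twist":[0,0,0],"offset":[0,0,-45],"gripper":0.5},{"twist":[0,0,0],"offset":[0,0,-85],"gripper":0.5},{"twist":[0,0,0],"offset":[0,0,-125],"gripper":0.5},{"twist":[0,0,0],"offset":[0,0,-150],"gripper":0.5},{"twist":[0,0,0],"offset":[0,0,-150],"gripper":0.5},{"twist":[0,0,0],"offset":[0,0,-150],"gripper":0.5},{"twist":[0,0,0],"offset":[0,0,-150],"gripper":0.5}])

```text
time_s: 27.15
tcp_pos: [0.5554, 0.3124, 0.2198]
eef_rot: [-0.001, -0.038, 0.999, 0.0]
contact_force: [1.3, -0.4, 0.7]
finger_gap: 0.043
grasp_force: 0.0
```

Run:
```python
from h import *
s=manip.get_state();print(np.round(s["tcp_pos"],4),np.round(s["contact_force"],1),s["finger_gap"])
for n in("scene","side"):
    p,d,T,f=snap(n,n+"10");P=cloud(d,T,f);R=np.hypot(P[...,0]-.556,P[...,1]-.3125)
    X=P[(d>0)&(P[...,2]>.058)&(P[...,2]<.068)&(R<.125)];r=cv2.minAreaRect((X[:,:2]*1000).astype(np.float32));A=np.linalg.lstsq(np.c_[X[:,:2],np.ones(len(X))],X[:,2],rcond=None)[0]
    B=P[(d>0)&(P[...,2]>.086)&(P[...,2]<.096)&(R<.06)]
    print(n,np.round(r[0],1),np.round(r[1],1),r[2],"z",np.round(np.percentile(X[:,2],[10,50,90]),4),"slope",A[:2].round(3),"bar",len(B),np.round(cv2.minAreaRect((B[:,:2]*1000).astype(np.float32))[0],1),np.median(B[:,2]).round(4))
    for k,(x,y,lo) in dict(bluev=(.458,.149,.044),wbox=(.602,-.026,.012)).items():
        M=P[(d>0)&(np.hypot(P[...,0]-x,P[...,1]-y)<.04)&(P[...,2]>lo)&(P[...,2]<.06)];print(k,len(M),M.mean(0).round(4))
```

```text
[0.5554 0.3124 0.2198] [ 1.3 -0.4  0.7] 0.04303402135054543
scene [556.4 312.6] [209.9  86.9] 4.168938159942627 z [0.0616 0.0633 0.0647] slope [0.001 0.01 ] bar 138 [555.9 311.4] 0.0902
bluev 98 [0.4573 0.1489 0.0495]
wbox 370 [ 0.6017 -0.0275  0.0154]
side [556.1 313.5] [208.6  90.2] 5.015751838684082 z [0.0607 0.064  0.0654] slope [0.    0.025] bar 85 [554.3 310.5] 0.09
bluev 58 [0.4582 0.1489 0.0492]
wbox 219 [ 0.6015 -0.0285  0.0156]
```

Run:
```python
from h import *
p,d,T,f=snap("wrist","w11")
v,u=np.mgrid[:420,:560];q,o=rays(np.c_[u.ravel(),v.ravel()],T,f,True);cz=q@T[:3,2];P=(o+q*(d.ravel()/cz)[:,None]).reshape(420,560,3)
X=P[(d>0)&(P[...,2]>.056)&(P[...,2]<.07)&(np.hypot(P[...,0]-.556,P[...,1]-.3125)<.11)]
A=np.linalg.lstsq(np.c_[X[:,:2],np.ones(len(X))],X[:,2],rcond=None)[0];print(len(X),A[:2],np.median(X[:,2]))
ok=abs(A[:2]).max()<.025 and abs(np.median(X[:,2])-.063)<.003
print(ok, manip.hand_in() if ok else None)
```

```text
16074 [-3.23122093e-05 -7.04867350e-04] 0.063443592658841
the job is handed in; nothing more can be done
True None
```

The job is handed in with everything in place by my last measurements: both vials in their own wells, the black chip box flat in the blue seat, the cover level over all three on the tray floor, and the blue-capped vial and white box within about 2 mm of their starts; no verdict came back.

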